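# Fetch the casting tray from behind the glassware

### The job

We are about to cast a gel: the casting tray lies in the grey spill tray, shut in behind a row of three vessels (a conical flask, a capped amber bottle and a measuring cylinder). Stand all three vessels on the bench mat, then lift out the casting tray and set it in the middle of the levelling table, right way up and lined up lengthwise with the plate, and only then stand each vessel back upright on the spot in the spill tray where it stood before. Let no vessel fall over, and leave the dropper bottle, the tip beaker and the tube rack where they are.

Things in the scene. Friction and masses are not known exactly. Their poses are not given: they have to be found in the camera images.
- flask: Conical flask, clear glass, white rings, upright, 140 mm tall, 110 g. Base 76 mm across, cone up to a straight neck 34 mm in diameter from 98 to 134 mm above the base, rim 39 mm across on top. Grip the neck. Origin: centre of the underside, z up; yaw means nothing. Stands in one of three places, 84 mm apart, of the row in the spill tray; which one varies (so for bottle and cylinder).
- bottle: Amber (dark brown) round bottle with blank paper band and black screw cap, upright, 142 mm tall, 240 g. Body 70 mm in diameter up to 94 mm, then a shoulder; cap 46 mm in diameter from 116 to 142 mm above the base. Grip the cap. Origin: centre of the underside, z up; yaw means nothing. In the row in the spill tray.
- cylinder: Measuring cylinder, frosted plastic with thin dark scale rings, upright, 170 mm tall, 80 g. Round foot 70 mm across, 8 mm thick; open tube 34 mm in diameter from 14 to 166 mm above the base, rim 39 mm across on top. Grip the tube near its top, at about 140 to 155 mm. Origin: centre of the underside, z up; yaw means nothing. In the row in the spill tray.
- casting_tray: Gel casting tray: open trough of frosted acrylic, 60 mm wide (its x), 100 mm long (its y), 24 mm tall, 120 g; long side walls 5 mm thick, dark end gates, two red strips across its floor. Origin: centre of the underside, z up. Lies 5 to 17 mm behind the vessels (farther from the robot), length along the row; over 40 mm free behind it. Grip it across its width once the vessels are away.
- spill_tray: Fixed grey shallow tray, 228 mm deep (its x, away from the robot) by 298 mm wide (its y), floor 4 mm thick, rim 20 mm high, 4 mm thick. Origin: centre of its underside, on the bench. The row of vessels runs along its y, 56 mm in front of its centre; the casting tray lies about 23 mm behind its centre; all stand on its floor, 4 mm above the bench.
- bench_mat: Fixed flat blue-green silicone mat, the side area for the vessels: 260 mm (its x) by 130 mm (its y), 3 mm thick. Origin: centre of its underside, on the bench. Lies left or right of the spill tray, long side roughly along the robot's x. Three vessels fit in a line along its length, 85 mm apart.
- levelling_table: Fixed levelling table: dark plate 190 mm long (its x), 140 mm wide (its y), on three brass screws, a small round spirit level in one corner; flat top 35 mm above the bench. Origin: on the bench under the plate's centre. On the other side of the spill tray from the mat. The casting tray goes in its middle, its length (its y) along the plate's length (its x), either way round.
- dropper_bottle: Bystander: small white plastic dropper bottle, 32 mm in diameter, 83 mm tall, in the spill tray beside one end of the casting tray. Origin: centre of the underside.
- tip_beaker: Bystander: clear plastic beaker, empty, 106 mm across the rim, 110 mm tall, on the bench behind the mat or the levelling table. Origin: centre of the underside.
- tube_rack: Bystander: white microtube rack, 70 by 118 mm, 45 mm tall with its tubes, on the bench behind the mat or the levelling table. Origin: centre of the underside.
There are look-alikes about, which are no part of the job. Leave any green or turquoise look-alike of the casting_tray alone.

How it is judged:
By the outcome, as a careful person would: the job done as asked, in the order asked, and still so for the second after the job is handed in, with the robot touching nothing.
It also fails if it takes over 144 s, if anything falls off the work surface, if the arm or the gripper's body presses on something with over 40 N, if the wrist force passes 120 N, or if a joint passes its speed limit or range.

### The arm

A 6-joint arm with a two-finger parallel gripper is mounted at the origin on the work surface. World frame = base frame: x ahead of the robot, y to its left, z up, the work surface at z = 0. Lengths are in m, angles in degrees, forces in N, time in s.
With the tool pointing down it reaches from about 0.3 to 0.75 m from the base axis. Payload 8.5 kg.
Tool frame: the origin (TCP) lies midway between the tips of the shut fingers; the grasp point (between the pads) lies 19 mm behind it; z points along the fingers, y is the direction in which the jaws open and shut (so a half turn about z gives the same grasp; the last joint's range is limited). The gripper opens to 85 mm and grips with 20 to 120 N. Pads are 22 mm wide; open, the fingers measure 114 mm over their backs; the gripper's body (76 mm by 85 mm) begins 54 mm behind the grasp point. The pads swing forward as they close: fully open they stand 13 mm farther back than shut.
Start: joints at [57.279, 21.807, 74.336, -0, 83.858, -12.336], TCP at [0.192, 0.516, 0.231] pointing down, gripper open.
Joint ranges: [-178.18, 178.18], [-50.72, 133.34], [12.68, 142.11], [-81.47, 261.47], [9.98, 163.14], [-165.26, 165.26]. Speed limits (degrees/s): [136.94, 136.94, 180, 180, 180, 180].

### API

Orientations are given as a 3x3 rotation matrix whose columns are the frame's x, y, z axes.
In Python, from rig import env, eyes, close_job gives the robot as it stands.
- The arm moves only by the tool jog_arm, never from a script. Its argument "deltas" is one flat list of numbers, 7 for each row, row after row: the shift along the tool's x, y, z in units of 0.75 m (1.0 is 0.75 m), then the turn, a rotation vector about the tool's x, y, z in units of 180 degrees (1.0 is 180 degrees), then the gripper command: -1 is fully open, 1 is shut, values between are in proportion. In form: [dx, dy, dz, ax, ay, az, fingers, dx, dy, dz, ax, ay, az, fingers, ...]. A call has 1 to 12 rows; each row is the pose to reach, as a shift and turn from the pose commanded when the call began, along the tool's axes at that moment, turning the shorter way round; what a row does not reach only later rows make up. A row lasts 1/12 s, in which the tool goes at most 41.7 mm and 7.16 degrees, less where a joint would pass 70% of its speed; a pose out of reach is approached as far as the arm can. A call with a number of a shift or a turn outside -1 to 1 is refused whole. A call with a gripper value outside its range is refused whole. The fingers move at their own pace and stop on an object; "grip_force" is the grip in N (left out, the last holds). Time passes only in rows, so rows that repeat a pose let the fingers close. It gives the time, the measured TCP pose, the force and the opening at its end, in the units of the state.
- env.observe(): the state, without advancing time (a new reading comes with each control period).
- eyes.get_image(name): name is "scene" or "top"; returns the picture (384x512x3 uint8, red, green, blue); there is no depth.
- eyes.camera_params(name): a dict with "intrinsics" (3x3 intrinsics, pixels), "k1" (the pictures are not rectified: a ray, as slopes to the right and down, at radius r is drawn at 1 + k1 r^2 times it, then the intrinsics apply), "R" (3x3) and "t" (3): a world point X has camera coordinates R X + t. Camera axes: x right, y down, z forward; pixel columns grow to the right and rows downward; lengths in m; the calibration is good to about 2 mm. A picture is of the moment at which its call begins. camera_params takes no time and is no camera call.
- close_job(): hands the job in, once; it reports no verdict.
The state is a dict: "time_s": time; "q": joint angles; "qvel": joint speeds; "joint_efforts": joint torques, N m; "position": TCP position; "tool_rot": TCP orientation; "ft_force": force on the tool from outside, world axes, zero at the start; "wrist_torque": the same for the moment, N m; "grip_width": finger opening in m.
Only numpy, scipy, OpenCV 4.12 (cv2) and the standard library are available. Lean on these libraries where they do the work, as an engineer would, in place of code of your own. Each camera call takes 0.05 s, during which the arm holds its last target.

## Working session

There is one attempt and no reset: what is moved stays moved. The work goes in short steps, Python scripts to look and compute and a tool call to move; the robot and the scene stay as the last step left them, time stands still between calls to the robot, and variables do not carry over. Pictures are saved under pics/ and viewed, and the job is handed in when it is done.

Besides the shell and the picture viewer there is one more tool, called after "Emit:" by a JSON object that holds its "method" and its "body", one argument or row to a line. jog_arm: Moves the arm, as the interface text tells. Its arguments: {"type":"object","properties":{"deltas":{"type":"array"},"grip_force":{"type":"number"}},"required":["deltas"]}

```bash
ls; mkdir -p pics; python3 - <<'E'
from rig import env, eyes
import cv2
s=env.observe()
for k,v in s.items(): print(k,v)
for n in("scene","top"):
    im=eyes.get_image(n); cv2.imwrite(f"pics/{n}0.png",cv2.cvtColor(im,cv2.COLOR_RGB2BGR)); p=eyes.camera_params(n); print(n,p)
E
```

```text
pics
time_s 0.0
q [ 5.72773830e+01  2.18409257e+01  7.43876060e+01 -7.48120352e-05
  8.38579040e+01 -1.23373390e+01]
qvel [-0.00377775 -0.00097133 -0.00565527  0.0225105  -0.11579959  0.02818052]
joint_efforts [ 8.55166509e-04 -4.48442316e+01 -2.31287330e+01 -6.60956448e-05
  4.42178178e-03  2.42437324e-06]
position [0.19142642 0.51528009 0.2306956 ]
tool_rot [[-9.37371441e-01  3.48330472e-01 -8.14407872e-04]
 [ 3.48331276e-01  9.37370636e-01 -1.26987139e-03]
 [ 3.21067125e-04 -1.47402491e-03 -9.99998862e-01]]
ft_force [-0.33884566  0.66264044 -0.6096651 ]
wrist_torque [ 0.00213874 -0.04871004  0.0391772 ]
grip_width 0.08537238627063022
scene {'intrinsics': array([[390.25639481,   0.        , 258.77814712],
       [  0.        , 390.25639481, 191.74497303],
       [  0.        ,   0.        ,   1.        ]]), 'k1': -0.12293335226058025, 'R': array([[-0.65596301,  0.75450348,  0.02090524],
       [ 0.43552084,  0.40097097, -0.80594285],
       [-0.61646908, -0.51956403, -0.59162412]]), 't': array([ 0.31381286, -0.1670975 ,  1.39869937])}
top {'intrinsics': array([[448.83085092,   0.        , 256.06701746],
       [  0.        , 448.83085092, 193.86180439],
       [  0.        ,   0.        ,   1.        ]]), 'k1': -0.048767648707859934, 'R': array([[-4.37903967e-03, -9.99989094e-01, -1.62336290e-03],
       [-9.84326664e-01,  4.59664623e-03, -1.76294894e-01],
       [ 1.76300433e-01,  8.25917050e-04, -9.84336058e-01]]), 't': array([0.01535234, 0.48538911, 1.05132399])}
```

View pics/scene0.png

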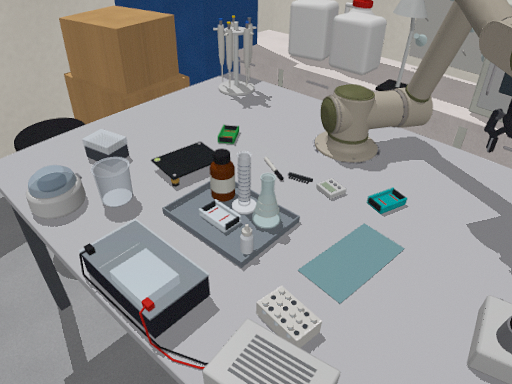

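View pics/top0.png

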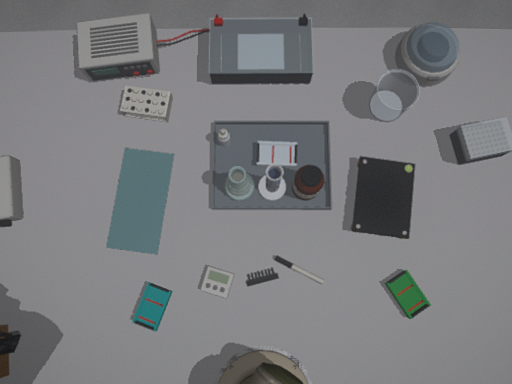

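```bash
cat > h.py <<'E'
import numpy as np, cv2
from rig import env, eyes
def cam(n):
    p=eyes.camera_params(n); return p
def proj(n,X):
    p=cam(n); X=np.atleast_2d(X).astype(float); c=X@p['R'].T+p['t']
    s=c[:,:2]/c[:,2:]; r2=(s**2).sum(1,keepdims=True); s=s*(1+p['k1']*r2)
    K=p['intrinsics']; return s@K[:2,:2].T+K[:2,2]
def unproj(n,uv,z):
    p=cam(n); K=p['intrinsics']; uv=np.atleast_2d(uv).astype(float)
    d=(uv-K[:2,2])/np.diag(K)[:2]; s=d.copy()
    for _ in range(30): s=d/(1+p['k1']*(s**2).sum(1,keepdims=True))
    ray=np.c_[s,np.ones(len(s))]@p['R']; o=-p['R'].T@p['t']
    z=np.broadcast_to(z,len(s))
    return o+ray*((z-o[2])/ray[:,2])[:,None]
E
python3 - <<'E'
import cv2
a=cv2.imread('pics/top0.png')
cv2.imwrite('pics/c1.png',cv2.resize(a[110:220,200:340],None,fx=5,fy=5,interpolation=cv2.INTER_CUBIC))
cv2.imwrite('pics/c2.png',cv2.resize(a[140:260,340:430],None,fx=5,fy=5,interpolation=cv2.INTER_CUBIC))
cv2.imwrite('pics/c3.png',cv2.resize(a[140:260,95:185],None,fx=4,fy=4,interpolation=cv2.INTER_CUBIC))
b=cv2.imread('pics/scene0.png')
cv2.imwrite('pics/c4.png',cv2.resize(b[140:260,155:310],None,fx=5,fy=5,interpolation=cv2.INTER_CUBIC))
E
```

```text
(no output)
```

View pics/c1.png

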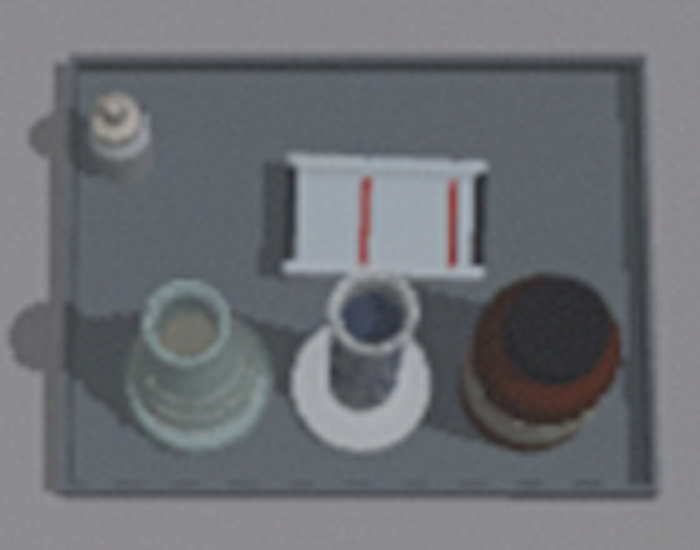

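View pics/c2.png

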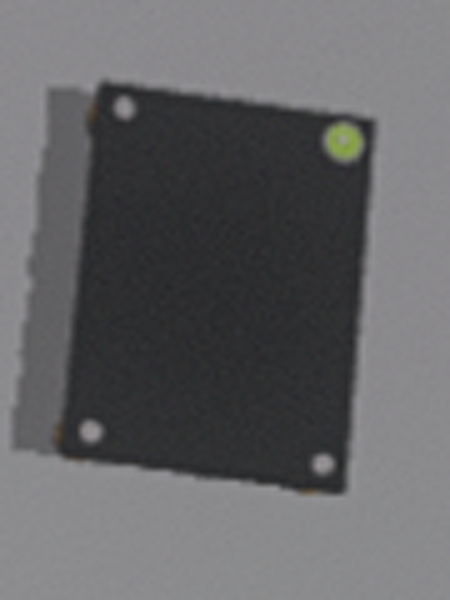

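View pics/c3.png

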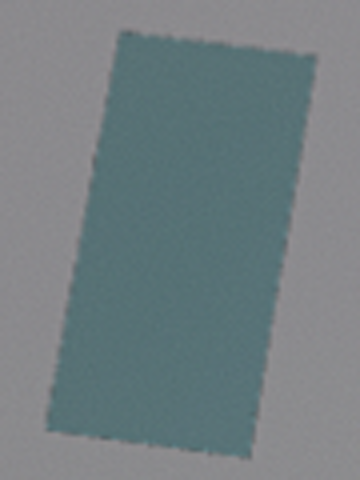

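View pics/c4.png

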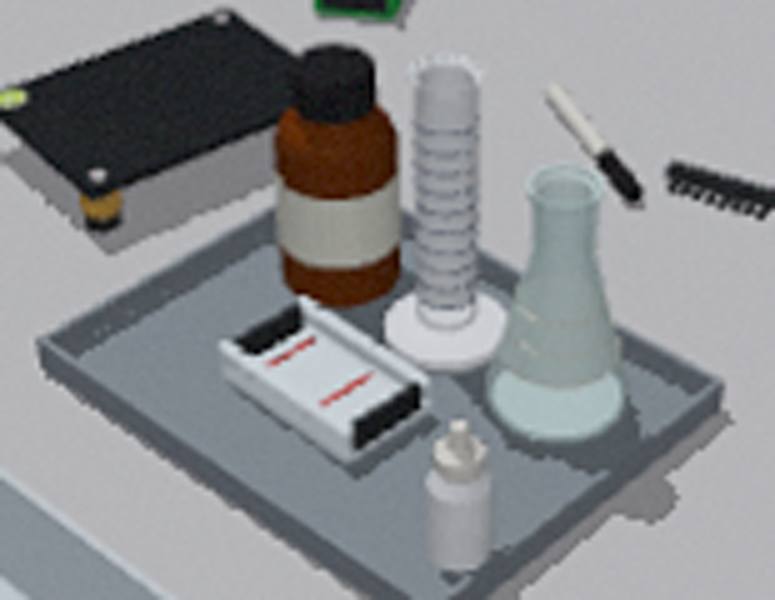

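```bash
python3 - <<'E'
from h import *
np.set_printoptions(precision=4,suppress=True)
f=lambda c,u0,v0,s:(np.array(c,float)+.5)/s-.5+[u0,v0]
T=lambda c:f(c,200,110,5)
print('camctr',-cam('top')['R'].T@cam('top')['t'])
for n,c,z in[('flask',(185,325),.144),('cyl',(374,310),.174),('cylfoot',(361,387),.012),('bot',(556,328),.146)]: print(n,unproj('top',T(c),z))
# scene
S=lambda c:f(c,155,140,5)
for n,c,z in[('flask',(565,185),.144),('cyl',(447,68),.174),('bot',(338,62),.146),('cylfoot',(447,325),.012)]: print('s',n,unproj('scene',S(c),z))
tr=unproj('top',T([(72,57),(643,57),(657,495),(52,495)]),.02);print('tray',tr,tr.mean(0))
ct=unproj('top',T([(290,153),(488,160),(484,277),(283,272)]),.028);print('cast',ct,ct.mean(0))
lt=unproj('top',f([(103,83),(375,120),(345,493),(62,455)],340,140,5),.035);print('lev',lt,lt.mean(0)); 
def yaw(a,b): d=b-a; return np.degrees(np.arctan2(d[1],d[0])),np.hypot(*d[:2])
print(yaw(lt[3],lt[0]),yaw(lt[2],lt[1]),yaw(lt[1],lt[0]),yaw(lt[2],lt[3]))
m=unproj('top',f([(120,32),(317,55),(251,458),(47,430)],95,140,4),.003);print('mat',m,m.mean(0));print(yaw(m[3],m[0]),yaw(m[2],m[1]),yaw(m[1],m[0]))
print('castyaw',yaw(ct[1],ct[0]),yaw(ct[2],ct[3]),yaw(ct[3],ct[0]),yaw(ct[2],ct[1]));print('tray',yaw(tr[1],tr[0]),yaw(tr[2],tr[3]),yaw(tr[3],tr[0]))
print('drop',unproj('top',T((112,112)),.085))
E
```

```text
camctr [0.2925 0.0123 1.1205]
flask [[0.5112 0.0563 0.144 ]]
cyl [[ 0.5107 -0.0268  0.174 ]]
cylfoot [[ 0.5084 -0.0265  0.012 ]]
bot [[ 0.5086 -0.1088  0.146 ]]
s flask [[0.513  0.0552 0.144 ]]
s cyl [[ 0.5067 -0.0304  0.174 ]]
s bot [[ 0.5076 -0.1102  0.146 ]]
s cylfoot [[ 0.512  -0.0258  0.012 ]]
tray [[ 0.6804  0.1205  0.02  ]
 [ 0.6791 -0.1731  0.02  ]
 [ 0.4516 -0.1724  0.02  ]
 [ 0.453   0.1275  0.02  ]] [ 0.566  -0.0244  0.02  ]
cast [[ 0.626   0.0087  0.028 ]
 [ 0.6219 -0.0914  0.028 ]
 [ 0.5611 -0.0881  0.028 ]
 [ 0.5641  0.0125  0.028 ]] [ 0.5933 -0.0396  0.028 ]
lev [[ 0.5814 -0.2477  0.035 ]
 [ 0.562  -0.3838  0.035 ]
 [ 0.3758 -0.3566  0.035 ]
 [ 0.3953 -0.2192  0.035 ]] [ 0.4786 -0.3018  0.035 ]
(np.float64(-8.690685621787885), np.float64(0.1882919439495489)) (np.float64(-8.288867139258944), np.float64(0.18809574295729298)) (np.float64(81.87841309851015), np.float64(0.13744864433044637)) (np.float64(81.95591737086032), np.float64(0.138769816002492))
mat [[0.6159 0.3532 0.003 ]
 [0.5996 0.2245 0.003 ]
 [0.342  0.2585 0.003 ]
 [0.3595 0.387  0.003 ]] [0.4793 0.3058 0.003 ]
(np.float64(-7.509233427636571), np.float64(0.2586576967062665)) (np.float64(-7.507647373996142), np.float64(0.2598159203778059)) (np.float64(82.78023071521659), np.float64(0.12967178021664705))
castyaw (np.float64(87.64892229296328), np.float64(0.10016599041370783)) (np.float64(88.27752844342395), np.float64(0.10064073587553725)) (np.float64(-3.5265768290352435), np.float64(0.06201377010549424)) (np.float64(-3.1070391425134045), np.float64(0.06090188781441124))
tray (np.float64(89.74849025066534), np.float64(0.29361870971716325)) (np.float64(89.7295876964367), np.float64(0.2999237054634297)) (np.float64(-1.7699988736555077), np.float64(0.22744490235744846))
drop [[0.6296 0.0944 0.085 ]]
```

```bash
cat > ov.py <<'E'
from h import *
def circ(x,y,r,z):
    a=np.linspace(0,2*np.pi,60); return np.c_[x+r*np.cos(a),y+r*np.sin(a),np.full(60,z)]
def box(x,y,yaw,lx,ly,z):
    c,s=np.cos(np.radians(yaw)),np.sin(np.radians(yaw))
    p=[]
    for a,b in[(1,1),(1,-1),(-1,-1),(-1,1),(1,1)]: p.append([x+c*a*lx/2-s*b*ly/2,y+s*a*lx/2+c*b*ly/2,z])
    return np.array(p)
def draw(n,src,curves,roi,s,out):
    u0,v0,u1,v1=roi; a=cv2.resize(cv2.imread(src)[v0:v1,u0:u1],None,fx=s,fy=s,interpolation=cv2.INTER_CUBIC)
    for c,col in curves:
        p=(proj(n,c)-[u0,v0]+.5)*s-.5
        cv2.polylines(a,[np.round(p*8).astype(np.int32)],False,col,1,cv2.LINE_AA,3)
    cv2.imwrite(out,a)
E
cat > o1.py <<'E'
from ov import *
def V(fl,cy,bo,b):
    R=(0,0,255);G=(0,255,0);Y=(0,255,255)
    return [(circ(*fl,.0195,b+.14),R),(circ(*fl,.038,b),R),(circ(*cy,.0195,b+.17),G),(circ(*cy,.035,b+.008),G),(circ(*bo,.023,b+.142),Y),(circ(*bo,.035,b),Y)]
if __name__=='__main__':
    cs=V((.5115,.0562),(.5095,-.027),(.508,-.1095),.004)
    cs+=[(box(.5933,-.0396,-2.5,.06,.1,.028),(255,0,255)),(box(.566,-.0255,-.6,.228,.298,.02),(255,255,0)),(box(.4786,-.3018,-8.4,.19,.14,.035),(255,255,0)),(circ(.63,.0945,.016,.06),(0,0,255))]
    draw('top','pics/top0.png',cs,(200,110,350,220),5,'pics/o_t.png')
    draw('scene','pics/scene0.png',cs,(145,140,300,260),5,'pics/o_s.png')
    draw('top','pics/top0.png',cs,(340,140,430,260),5,'pics/o_l.png')
E
python3 o1.py
```

```text
(no output)
```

View pics/o_t.png

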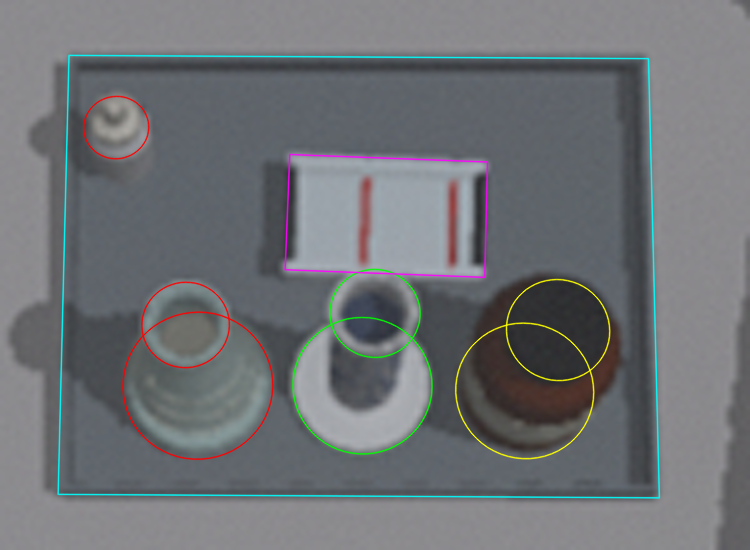

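View pics/o_s.png

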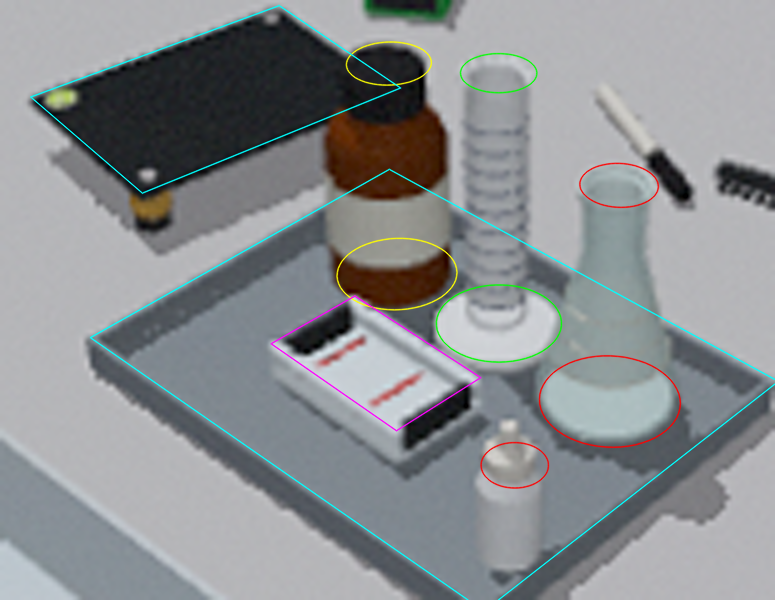

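View pics/o_l.png

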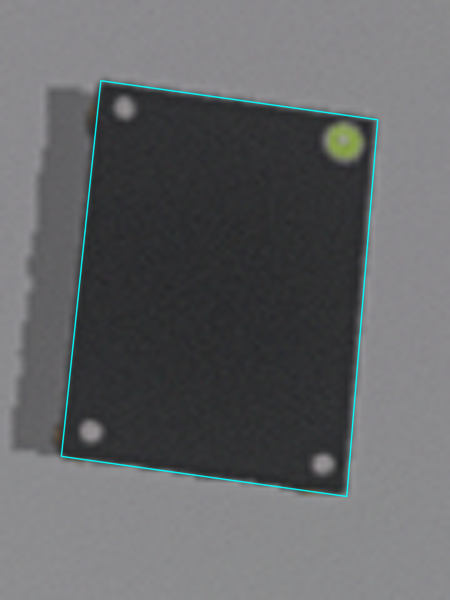

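Emit:
{"method": "jog_arm", "body": {
  "deltas": [-0.3,-0.21,0,0,0,0.19,-1,-0.613,-0.4265,0,0,0,0.3867,-1,-0.613,-0.4265,0,0,0,0.3867,-1,-0.613,-0.4265,0,0,0,0.3867,-1,-0.613,-0.4265,0,0,0,0.3867,-1,-0.613,-0.4265,0,0,0,0.3867,-1,-0.613,-0.4265,0,0,0,0.3867,-1,-0.613,-0.4265,0,0,0,0.3867,-1,-0.613,-0.4265,0,0,0,0.3867,-1,-0.613,-0.4265,0,0,0,0.3867,-1,-0.613,-0.4265,0,0,0,0.3867,-1,-0.613,-0.4265,0,0,0,0.3867,-1],
  "grip_force": 30
}}

```text
time_s: 1.1
position: [0.4775, 0.1029, 0.2312]
tool_rot: [[0.001, 1.0, -0.0], [1.0, -0.001, 0.0], [0.0, -0.0, -1.0]]
ft_force: [0.2, -0.1, -0.5]
grip_width: 0.0856
```

Emit:
{"method": "jog_arm", "body": {
  "deltas": [-0.0623,0.0453,0,0,0,0,-1,-0.0623,0.0453,0,0,0,0,-1,-0.0623,0.0453,0.05,0,0,0,-1,-0.0623,0.0453,0.1,0,0,0,-1,-0.0623,0.0453,0.14,0,0,0,-1,-0.0623,0.0453,0.1667,0,0,0,-1,-0.0623,0.0453,0.1667,0,0,0,-1,-0.0623,0.0453,0.1667,0,0,0,-1]
}}

```text
time_s: 1.77
position: [0.5105, 0.0585, 0.1061]
tool_rot: [[-0.0, 1.0, -0.002], [1.0, 0.0, 0.0], [0.0, -0.002, -1.0]]
ft_force: [0.1, 0.6, 0.7]
grip_width: 0.0852
```

```bash
cat > look.py <<'E'
import sys
from h import *
t=sys.argv[1]
s=env.observe(); print(s['time_s'],s['position'].round(4),s['ft_force'].round(1),round(s['grip_width'],4))
for n in sys.argv[2:]: cv2.imwrite(f'pics/{n}_{t}.png',cv2.cvtColor(eyes.get_image(n),cv2.COLOR_RGB2BGR))
E
python3 look.py a scene; python3 -c "
import cv2
b=cv2.imread('pics/scene_a.png');cv2.imwrite('pics/a1.png',cv2.resize(b[100:260,155:330],None,fx=4,fy=4))"
```

```text
1.7667 [0.5105 0.0585 0.1061] [0.1 0.6 0.7] 0.0852
```

View pics/a1.png

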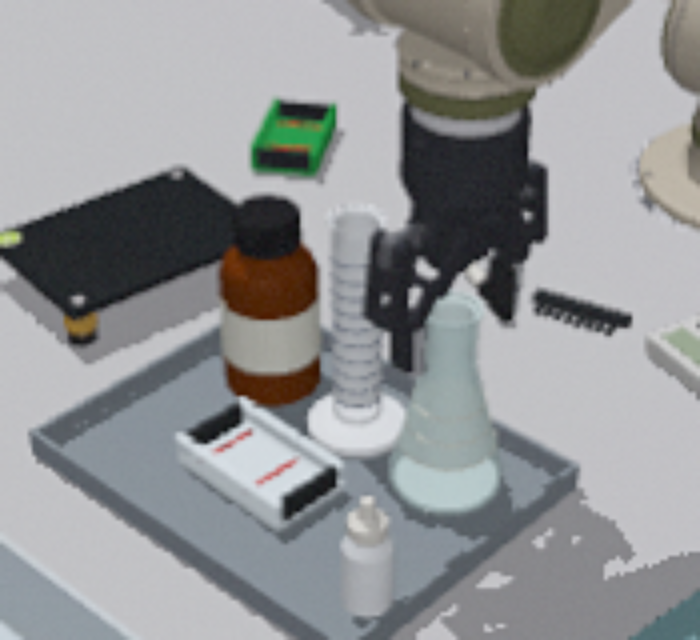

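Emit:
{"method": "jog_arm", "body": {
  "deltas": [-0.003,0.0013,0,0,0,0,-1,-0.003,0.0013,0,0,0,0,1,-0.003,0.0013,0,0,0,0,1,-0.003,0.0013,0,0,0,0,1,-0.003,0.0013,0,0,0,0,1,-0.003,0.0013,0,0,0,0,1,-0.003,0.0013,0,0,0,0,1,-0.003,0.0013,0,0,0,0,1]
}}

```text
time_s: 2.48
position: [0.5121, 0.0559, 0.1068]
tool_rot: [[-0.0, 1.0, 0.001], [1.0, 0.0, -0.0], [-0.0, 0.001, -1.0]]
ft_force: [0.6, 0.3, 5.4]
grip_width: 0.0372
```

Emit:
{"method": "jog_arm", "body": {
  "deltas": [0,0,0,0,0,0,1,0,0,0,0,0,0,1,0,0,0,0,0,0,1]
}}

```text
time_s: 2.73
position: [0.5122, 0.0559, 0.1068]
tool_rot: [[-0.0, 1.0, 0.001], [1.0, 0.0, -0.0], [-0.0, 0.001, -1.0]]
ft_force: [0.9, -0.2, 6.3]
grip_width: 0.0372
```

```bash
python3 look.py b scene; python3 -c "
import cv2
b=cv2.imread('pics/scene_b.png');cv2.imwrite('pics/b1.png',cv2.resize(b[150:240,225:315],None,fx=6,fy=6))"
```

```text
2.7333 [0.5122 0.0559 0.1068] [ 0.9 -0.2  6.3] 0.0372
```

View pics/b1.png

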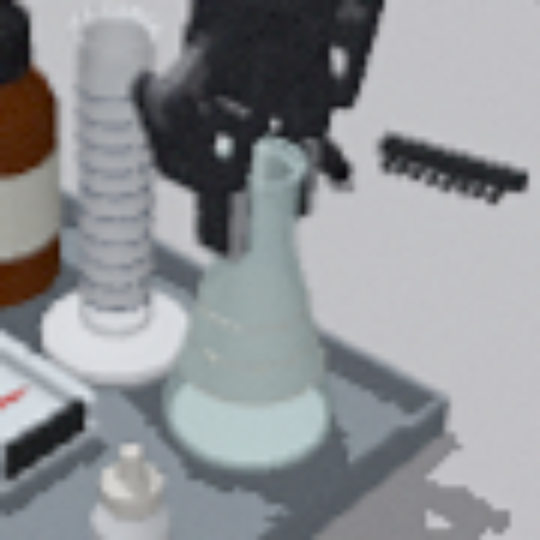

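Emit:
{"method": "jog_arm", "body": {
  "deltas": [0,0,0,0,0,0,-0.1,0,0,0,0,0,0,-0.1,0,0,-0.0085,0,0,0,-0.1,0,0,-0.0085,0,0,0,-0.1,0,0,-0.0085,0,0,0,1,0,0,-0.0085,0,0,0,1,0,0,-0.0085,0,0,0,1,0,0,-0.0085,0,0,0,1,0,0,-0.0085,0,0,0,1]
}}

```text
time_s: 3.53
position: [0.5122, 0.0559, 0.1132]
tool_rot: [[-0.0, 1.0, 0.001], [1.0, 0.0, -0.0], [-0.0, 0.001, -1.0]]
ft_force: [0.8, 0.0, 4.7]
grip_width: 0.0372
```

Emit:
{"method": "jog_arm", "body": {
  "deltas": [0,0,-0.01,0,0,0,1,0,0,-0.02,0,0,0,1,0,0,-0.03,0,0,0,1,0,0,-0.04,0,0,0,1,0,0,-0.04,0,0,0,1]
}}

```text
time_s: 3.95
position: [0.5124, 0.0559, 0.1444]
tool_rot: [[-0.0, 1.0, 0.003], [1.0, 0.0, -0.0], [-0.0, 0.003, -1.0]]
ft_force: [-0.3, -0.3, -1.5]
grip_width: 0.0369
```

```bash
python3 look.py c scene; python3 -c "
import cv2
b=cv2.imread('pics/scene_c.png');cv2.imwrite('pics/d1.png',cv2.resize(b[130:240,205:315],None,fx=5,fy=5))"
```

```text
3.95 [0.5124 0.0559 0.1444] [-0.3 -0.3 -1.5] 0.0369
```

View pics/d1.png

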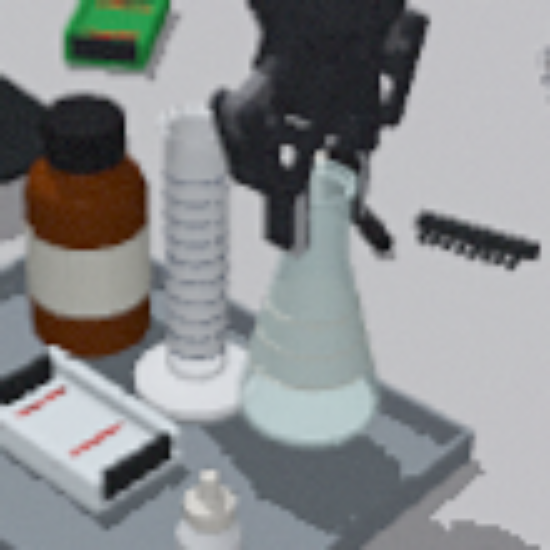

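Emit:
{"method": "jog_arm", "body": {
  "deltas": [0.015,-0.007,-0.027,0,0,0,1,0.045,-0.02,-0.027,0,0,0,1,0.085,-0.038,-0.027,0,0,0,1,0.125,-0.056,-0.027,0,0,0,1,0.165,-0.074,-0.027,0,0,0,1,0.205,-0.092,-0.027,0,0,0,1,0.245,-0.11,-0.027,0,0,0,1,0.285,-0.128,-0.027,0,0,0,1,0.318,-0.143,-0.027,0,0,0,1,0.338,-0.152,-0.027,0,0,0,1,0.348,-0.1563,-0.027,0,0,0,1,0.348,-0.1563,-0.027,0,0,0,1]
}}

```text
time_s: 5.0
position: [0.3938, 0.3178, 0.1626]
tool_rot: [[-0.002, 1.0, -0.001], [1.0, 0.002, -0.0], [-0.0, -0.001, -1.0]]
ft_force: [-0.3, 0.9, -1.4]
grip_width: 0.0373
```

Emit:
{"method": "jog_arm", "body": {
  "deltas": [0,0,0.02,0,0,0,1,0,0,0.04,0,0,0,1,0,0,0.055,0,0,0,1,0,0,0.065,0,0,0,1,0,0,0.065,0,0,0,1,0,0,0.065,0,0,0,1]
}}

```text
time_s: 5.5
position: [0.395, 0.3163, 0.1143]
tool_rot: [[0.001, 1.0, -0.0], [1.0, -0.001, -0.0], [-0.0, -0.0, -1.0]]
ft_force: [0.5, -0.2, -1.9]
grip_width: 0.0367
```

Emit:
{"method": "jog_arm", "body": {
  "deltas": [0,0,0.002,0,0,0,1,0,0,0.002,0,0,0,1,0,0,0.002,0,0,0,1]
}}

```text
time_s: 5.75
position: [0.3947, 0.3169, 0.113]
tool_rot: [[-0.0, 1.0, 0.001], [1.0, 0.0, 0.0], [0.0, 0.001, -1.0]]
ft_force: [-0.1, -0.2, -0.6]
grip_width: 0.0368
```

Emit:
{"method": "jog_arm", "body": {
  "deltas": [0,0,0.0005,0,0,0,-0.2,0,0,0,0,0,0,-0.6,0,0,0,0,0,0,-0.6,0,0,0,0,0,0,-0.6,0,0,-0.03,0,0,0,-0.6,0,0,-0.08,0,0,0,-0.6,0,0,-0.136,0,0,0,-0.6,-0.04,0.014,-0.136,0,0,0,-1,-0.1,0.033,-0.136,0,0,0,-1,-0.15,0.05,-0.136,0,0,0,-1,-0.2,0.067,-0.136,0,0,0,-1,-0.25,0.083,-0.136,0,0,0,-1]
}}

```text
time_s: 6.75
position: [0.457, 0.1276, 0.2149]
tool_rot: [[-0.001, 1.0, 0.001], [1.0, 0.001, 0.0], [0.0, 0.001, -1.0]]
ft_force: [0.8, 0.7, 0.1]
grip_width: 0.0855
```

```bash
python3 look.py d scene
```

```text
6.75 [0.457  0.1276 0.2149] [0.8 0.7 0.1] 0.0855
```

View pics/scene_d.png

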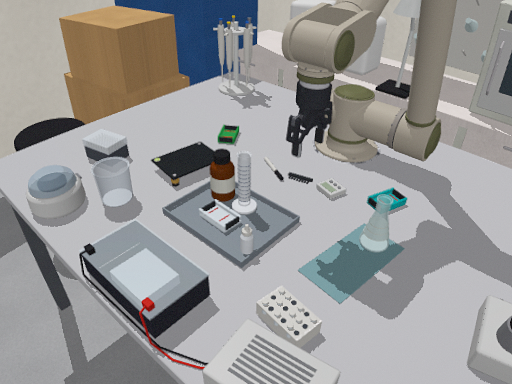

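Emit:
{"method": "jog_arm", "body": {
  "deltas": [-0.05,0.017,0,0,0,0,-1,-0.1,0.034,0,0,0,0,-1,-0.15,0.05,0,0,0,0,-1,-0.19,0.064,0,0,0,0,-1,-0.2085,0.07,0,0,0,0,-1,-0.2085,0.07,0,0,0,0,-1,-0.2085,0.07,0.03,0,0,0,-1,-0.2085,0.07,0.07,0,0,0,-1,-0.2085,0.07,0.1,0,0,0,-1,-0.2085,0.07,0.108,0,0,0,-1,-0.2085,0.07,0.108,0,0,0,-1]
}}

```text
time_s: 7.72
position: [0.5085, -0.0257, 0.1327]
tool_rot: [[-0.001, 1.0, -0.003], [1.0, 0.001, 0.001], [0.001, -0.003, -1.0]]
ft_force: [0.0, -0.2, 0.5]
grip_width: 0.0854
```

Emit:
{"method": "jog_arm", "body": {
  "deltas": [-0.001,0.001,0,0,0,0,0.2,-0.001,0.001,0,0,0,0,1,-0.001,0.001,0,0,0,0,1,-0.001,0.001,0,0,0,0,1,-0.001,0.001,0,0,0,0,1,-0.001,0.001,0,0,0,0,1,-0.001,0.001,0,0,0,0,1,-0.001,0.001,0,0,0,0,1]
}}

```text
time_s: 8.38
position: [0.5107, -0.0278, 0.1348]
tool_rot: [[-0.0, 1.0, 0.002], [1.0, 0.0, -0.001], [-0.001, 0.002, -1.0]]
ft_force: [-0.1, 0.8, 6.5]
grip_width: 0.0378
```

Emit:
{"method": "jog_arm", "body": {
  "deltas": [0,0,-0.01,0,0,0,1,0,0,-0.03,0,0,0,1,0,0,-0.055,0,0,0,1,0.01,-0.001,-0.067,0,0,0,1,0.04,-0.004,-0.067,0,0,0,1,0.08,-0.0075,-0.067,0,0,0,1,0.12,-0.0114,-0.067,0,0,0,1,0.16,-0.0152,-0.067,0,0,0,1,0.2,-0.019,-0.067,0,0,0,1,0.24,-0.023,-0.067,0,0,0,1,0.28,-0.0266,-0.067,0,0,0,1,0.32,-0.0304,-0.067,0,0,0,1]
}}

```text
time_s: 9.38
position: [0.4864, 0.2142, 0.1841]
tool_rot: [[-0.0, 1.0, -0.0], [1.0, 0.0, 0.0], [0.0, -0.0, -1.0]]
ft_force: [1.2, -0.3, -0.7]
grip_width: 0.0376
```

Emit:
{"method": "jog_arm", "body": {
  "deltas": [0.04,-0.0035,0,0,0,0,1,0.08,-0.007,0,0,0,0,1,0.11,-0.0095,0,0,0,0,1,0.124,-0.0105,0,0,0,0,1,0.124,-0.0105,0,0,0,0,1,0.124,-0.0105,0.02,0,0,0,1,0.124,-0.0105,0.04,0,0,0,1,0.124,-0.0105,0.056,0,0,0,1,0.124,-0.0105,0.065,0,0,0,1,0.124,-0.0105,0.065,0,0,0,1,0.124,-0.0105,0.065,0,0,0,1]
}}

```text
time_s: 10.3
position: [0.4796, 0.3045, 0.1354]
tool_rot: [[0.001, 1.0, 0.0], [1.0, -0.001, -0.0], [-0.0, 0.0, -1.0]]
ft_force: [-1.0, 0.5, -0.0]
grip_width: 0.0376
```

Emit:
{"method": "jog_arm", "body": {
  "deltas": [0,0,0.0015,0,0,0,1,0,0,0.0015,0,0,0,1,0,0,0.0015,0,0,0,-0.2,0,0,0.0015,0,0,0,-0.5,0,0,0.0015,0,0,0,-0.5,0,0,0.0015,0,0,0,-0.5,0,0,-0.03,0,0,0,-0.5,0,0,-0.07,0,0,0,-0.5,0,0,-0.11,0,0,0,-0.5,-0.05,0.003,-0.11,0,0,0,-0.5,-0.1,0.007,-0.11,0,0,0,-1,-0.15,0.01,-0.11,0,0,0,-1]
}}

```text
time_s: 11.3
position: [0.4867, 0.1919, 0.2181]
tool_rot: [[-0.002, 1.0, 0.001], [1.0, 0.002, 0.0], [0.0, 0.001, -1.0]]
ft_force: [0.3, -0.7, -0.2]
grip_width: 0.085
```

Emit:
{"method": "jog_arm", "body": {
  "deltas": [-0.05,0.0035,0,0,0,0,-1,-0.1,0.007,0,0,0,0,-1,-0.15,0.0105,0,0,0,0,-1,-0.2,0.014,0,0,0,0,-1,-0.25,0.0175,0,0,0,0,-1,-0.3,0.021,0,0,0,0,-1,-0.35,0.0245,0,0,0,0,-1,-0.385,0.0275,0,0,0,0,-1,-0.402,0.0284,0,0,0,0,-1,-0.402,0.0284,0.03,0,0,0,-1,-0.402,0.0284,0.08,0,0,0,-1,-0.402,0.0284,0.12,0,0,0,-1]
}}

```text
time_s: 12.3
position: [0.508, -0.1083, 0.1264]
tool_rot: [[0.0, 1.0, 0.001], [1.0, -0.0, -0.0], [-0.0, 0.001, -1.0]]
ft_force: [0.8, -0.3, -0.9]
grip_width: 0.0853
```

Emit:
{"method": "jog_arm", "body": {
  "deltas": [0,0,0.005,0,0,0,-1,0,0,0.005,0,0,0,-1]
}}

```text
time_s: 12.47
position: [0.5077, -0.108, 0.1232]
tool_rot: [[-0.001, 1.0, -0.003], [1.0, 0.001, 0.001], [0.001, -0.003, -1.0]]
ft_force: [0.1, -0.2, 0.0]
grip_width: 0.0853
```

Emit:
{"method": "jog_arm", "body": {
  "deltas": [-0.0015,0,0,0,0,0,0,-0.0015,0,0,0,0,0,1,-0.0015,0,0,0,0,0,1,-0.0015,0,0,0,0,0,1,-0.0015,0,0,0,0,0,1,-0.0015,0,0,0,0,0,1,-0.0015,0,0,0,0,0,1,-0.0015,0,0,0,0,0,1],
  "grip_force": 40
}}

```text
time_s: 13.13
position: [0.5091, -0.1101, 0.1257]
tool_rot: [[-0.0, 1.0, 0.003], [1.0, 0.0, -0.002], [-0.002, 0.003, -1.0]]
ft_force: [-0.1, -0.1, 6.2]
grip_width: 0.0444
```

```bash
python3 look.py e scene; python3 -c "
import cv2
b=cv2.imread('pics/scene_e.png');cv2.imwrite('pics/e1.png',cv2.resize(b[100:300,145:445],None,fx=2.5,fy=2.5))"
```

```text
13.1333 [ 0.5091 -0.1101  0.1257] [-0.1 -0.1  6.2] 0.0444
```

View pics/e1.png

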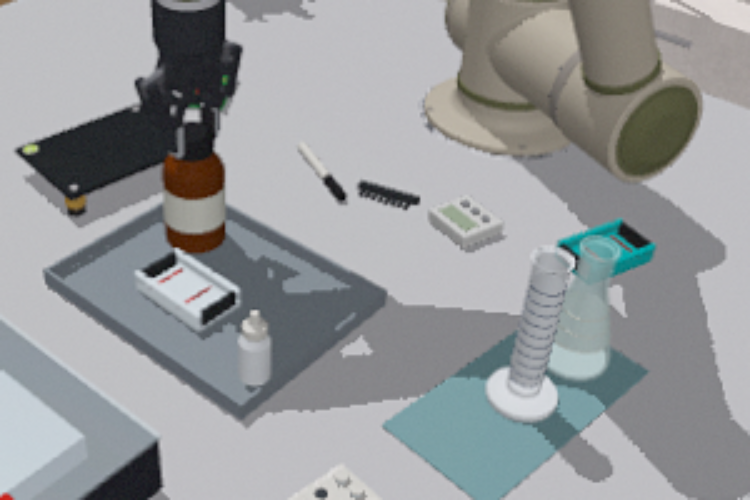

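Emit:
{"method": "jog_arm", "body": {
  "deltas": [0,0,-0.01,0,0,0,1,0,0,-0.03,0,0,0,1,0,0,-0.055,0,0,0,1,0.01,0.001,-0.067,0,0,0,1,0.04,0.009,-0.067,0,0,0,1,0.08,0.018,-0.067,0,0,0,1,0.12,0.027,-0.067,0,0,0,1,0.16,0.036,-0.067,0,0,0,1,0.2,0.045,-0.067,0,0,0,1,0.24,0.054,-0.067,0,0,0,1,0.28,0.063,-0.067,0,0,0,1,0.32,0.072,-0.067,0,0,0,1]
}}

```text
time_s: 14.18
position: [0.5618, 0.1323, 0.1743]
tool_rot: [[-0.0, 1.0, -0.0], [1.0, 0.0, 0.0], [0.0, -0.0, -1.0]]
ft_force: [0.3, -0.7, -2.6]
grip_width: 0.0445
```

Emit:
{"method": "jog_arm", "body": {
  "deltas": [0.04,0,0,0,0,0,1,0.08,0,0,0,0,0,1,0.12,0,0,0,0,0,1,0.16,0,0,0,0,0,1,0.195,0,0,0,0,0,1,0.215,0,0,0,0,0,1,0.22,0,0,0,0,0,1,0.22,0,0.02,0,0,0,1,0.22,0,0.04,0,0,0,1,0.22,0,0.056,0,0,0,1,0.22,0,0.065,0,0,0,1,0.22,0,0.065,0,0,0,1]
}}

```text
time_s: 15.18
position: [0.5626, 0.2941, 0.1252]
tool_rot: [[0.001, 1.0, 0.0], [1.0, -0.001, -0.0], [-0.0, 0.0, -1.0]]
ft_force: [-0.0, -0.0, -2.5]
grip_width: 0.0446
```

Emit:
{"method": "jog_arm", "body": {
  "deltas": [0,0,0.001,0,0,0,1,0,0,0.0015,0,0,0,1,0,0,0.0015,0,0,0,0,0,0,0.0015,0,0,0,-0.5,0,0,0.0015,0,0,0,-0.5,0,0,0.0015,0,0,0,-0.5,0,0,-0.03,0,0,0,-0.5,0,0,-0.07,0,0,0,-0.5,0,0,-0.13,0,0,0,-0.5,-0.05,0.003,-0.13,0,0,0,-0.5,-0.1,0.007,-0.13,0,0,0,-1,-0.15,0.01,-0.13,0,0,0,-1]
}}

```text
time_s: 16.18
position: [0.5697, 0.1818, 0.224]
tool_rot: [[-0.002, 1.0, 0.002], [1.0, 0.002, 0.0], [0.0, 0.002, -1.0]]
ft_force: [0.5, -0.8, 0.4]
grip_width: 0.085
```

```bash
python3 look.py f top scene; cat > o2.py <<'E'
from o1 import *
cs=V((.3947,.3169),(.4796,.305),(.5628,.2945),.003)+[(box(.4793,.3058,-7.5,.26,.13,.003),(255,255,0))]
draw('top','pics/top_f.png',cs,(95,120,225,260),4,'pics/f_t.png')
draw('scene','pics/scene_f.png',cs,(290,150,430,300),4,'pics/f_s.png')
cs=[(box(.5933,-.0396,-2.5,.06,.1,.028),(255,0,255))]
draw('top','pics/top_f.png',cs,(200,110,350,220),5,'pics/f_c.png')
E
python3 o2.py
```

```text
16.1833 [0.5697 0.1818 0.224 ] [ 0.5 -0.8  0.4] 0.085
```

View pics/f_t.png

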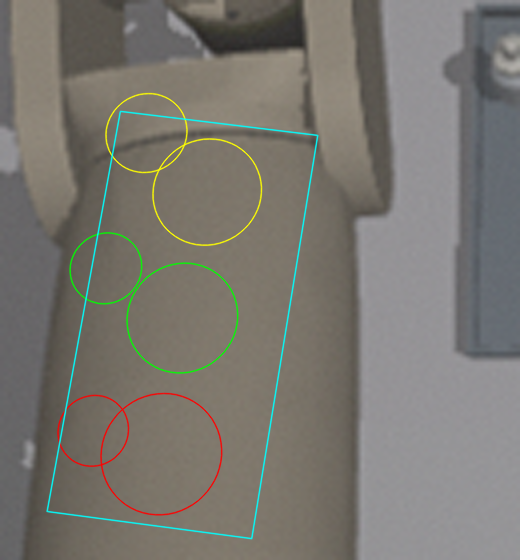

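View pics/f_s.png

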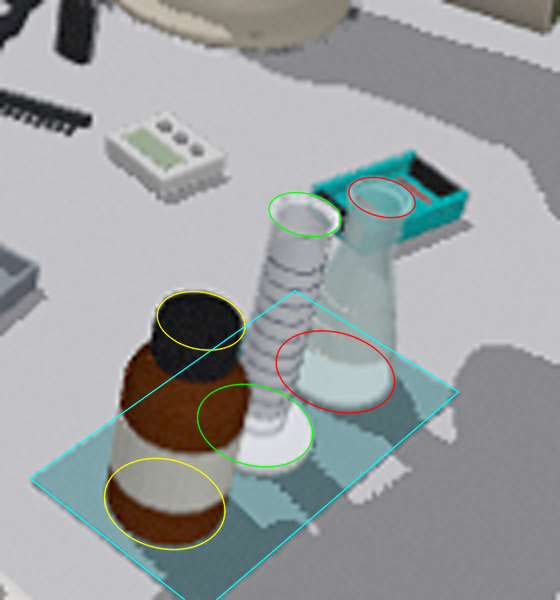

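View pics/f_c.png

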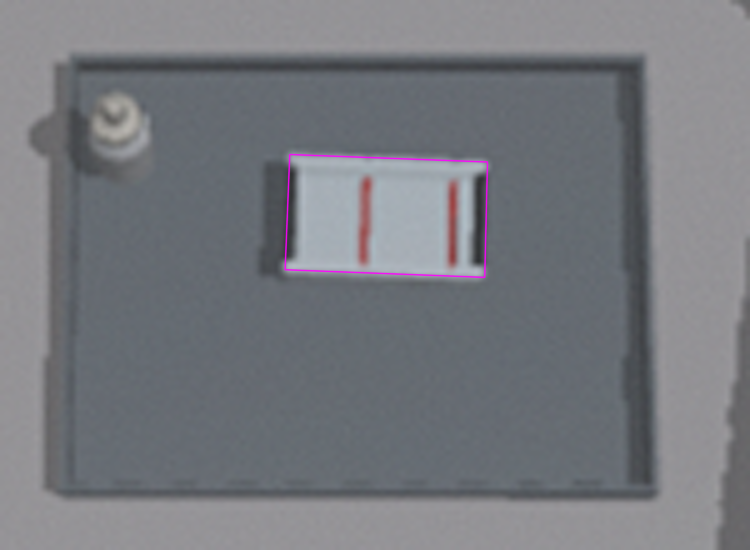

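Emit:
{"method": "jog_arm", "body": {
  "deltas": [-0.05,0.005,0,0,0,0.005,-1,-0.1,0.01,0,0,0,0.01,-1,-0.15,0.015,0,0,0,0.0139,-1,-0.2,0.02,0,0,0,0.0139,-1,-0.25,0.025,0,0,0,0.0139,-1,-0.28,0.029,0,0,0,0.0139,-1,-0.2955,0.031,0,0,0,0.0139,-1,-0.2955,0.031,0.04,0,0,0.0139,-1,-0.2955,0.031,0.08,0,0,0.0139,-1,-0.2955,0.031,0.12,0,0,0.0139,-1,-0.2955,0.031,0.17,0,0,0.0139,-1,-0.2955,0.031,0.17,0,0,0.0139,-1]
}}

```text
time_s: 17.28
position: [0.5899, -0.037, 0.0894]
tool_rot: [[0.043, 0.999, -0.011], [0.999, -0.043, 0.003], [0.003, -0.011, -1.0]]
ft_force: [-0.4, 0.2, -0.9]
grip_width: 0.0855
```

Emit:
{"method": "jog_arm", "body": {
  "deltas": [0,0,0.03,0,0,0,-1,0,0,0.06,0,0,0,-1,0,0,0.07,0,0,0,-1,0,0,0.07,0,0,0,-1]
}}

```text
time_s: 17.62
position: [0.5928, -0.0382, 0.0428]
tool_rot: [[0.043, 0.999, -0.002], [0.999, -0.043, 0.001], [0.001, -0.002, -1.0]]
ft_force: [0.3, -0.7, -0.1]
grip_width: 0.0857
```

```bash
python3 look.py g scene; python3 -c "
import cv2
b=cv2.imread('pics/scene_g.png');cv2.imwrite('pics/g1.png',cv2.resize(b[130:260,155:310],None,fx=5,fy=5))"
```

```text
17.6167 [ 0.5928 -0.0382  0.0428] [ 0.3 -0.7 -0.1] 0.0857
```

View pics/g1.png

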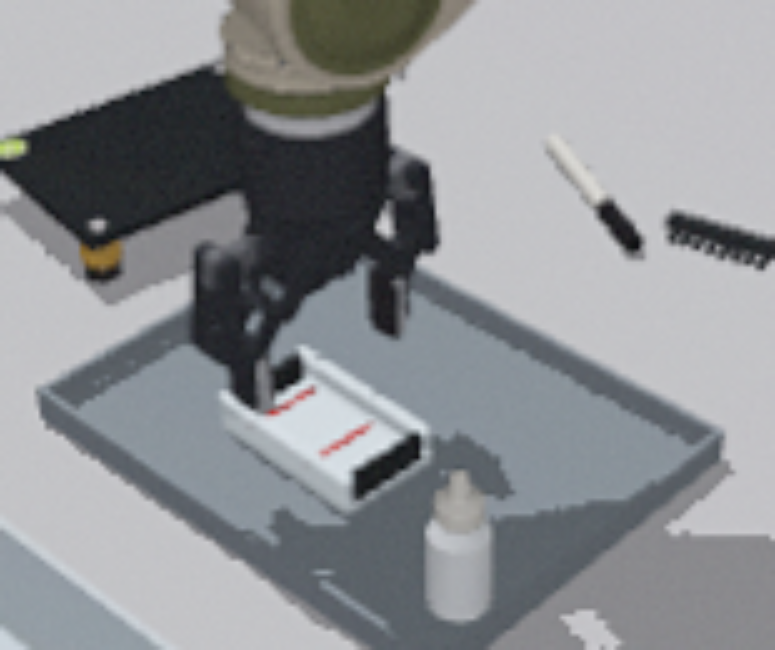

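Emit:
{"method": "jog_arm", "body": {
  "deltas": [-0.002,0,0.02,0,0,0,-1,-0.002,0,0.04,0,0,0,-1,-0.002,0,0.048,0,0,0,-1,-0.002,0,0.048,0,0,0,-1,-0.002,0,0.048,0,0,0,1,-0.002,0,0.048,0,0,0,1,-0.002,0,0.048,0,0,0,1,-0.002,0,0.048,0,0,0,1,-0.002,0,0.048,0,0,0,1,-0.002,0,0.048,0,0,0,1]
}}

```text
time_s: 18.5
position: [0.5936, -0.0406, 0.0085]
tool_rot: [[0.043, 0.999, 0.002], [0.999, -0.043, -0.001], [-0.001, 0.002, -1.0]]
ft_force: [-0.0, 0.0, 5.6]
grip_width: 0.0591
```

```bash
python3 look.py i scene; python3 -c "
import cv2
b=cv2.imread('pics/scene_i.png');cv2.imwrite('pics/i1.png',cv2.resize(b[150:260,175:275],None,fx=5,fy=5))"
```

```text
18.5 [ 0.5936 -0.0406  0.0085] [-0.   0.   5.6] 0.0591
```

View pics/i1.png

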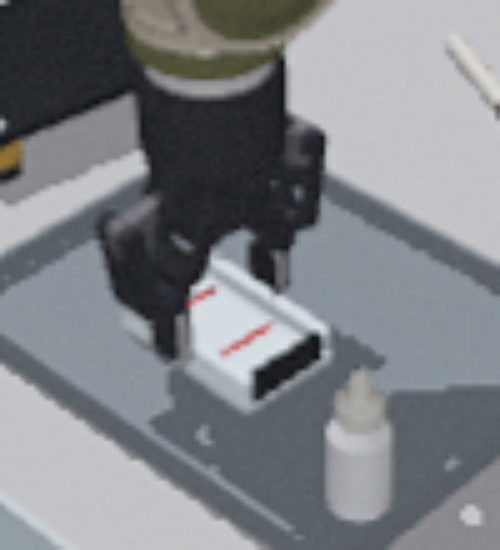

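Emit:
{"method": "jog_arm", "body": {
  "deltas": [0,0,-0.015,0,0,0,1,0,0,-0.04,0,0,0,1,0,0,-0.08,0,0,0,1,0,0,-0.12,0,0,0,1,0,0,-0.147,0,0,-0.03,1,-0.03,-0.01,-0.147,0,0,-0.065,1,-0.06,-0.023,-0.147,0,0,-0.1,1,-0.09,-0.035,-0.147,0,0,-0.135,1,-0.12,-0.047,-0.147,0,0,-0.17,1,-0.15,-0.058,-0.147,0,0,-0.205,1,-0.18,-0.07,-0.147,0,0,-0.24,1,-0.21,-0.082,-0.147,0,0,-0.275,1]
}}

```text
time_s: 19.55
position: [0.524, -0.1961, 0.1183]
tool_rot: [[-0.735, 0.678, 0.001], [0.678, 0.735, -0.001], [-0.001, 0.0, -1.0]]
ft_force: [-0.2, -0.1, -1.1]
grip_width: 0.0589
```

```bash
cat > to.py <<'E'
import sys
from h import *
# target x y z phi ; prints deltas from measured pose
x,y,z,phi=map(float,sys.argv[1:5]); s=env.observe(); R=s['tool_rot']; p=s['position']
f=np.degrees(np.arctan2(R[1,1],R[0,1])); a=np.radians(f)
tx=np.array([-np.sin(a)*-1*-1, np.cos(a),0]) if False else np.array([-np.sin(a),np.cos(a),0]); ty=np.array([np.cos(a),np.sin(a),0])
d=np.array([x,y,z])-p
print('phi',f.round(2),'d',(d@tx/.75).round(4),(d@ty/.75).round(4),(-d[2]/.75).round(4),'az',(-(phi-f)/180).round(4))
E
python3 to.py .4786 -.3018 .118 81.6
```

```text
phi 47.32 d -0.051 -0.1447 0.0004 az -0.1904
```

Emit:
{"method": "jog_arm", "body": {
  "deltas": [-0.01,-0.03,0,0,0,-0.035,1,-0.02,-0.06,0,0,0,-0.07,1,-0.03,-0.09,0,0,0,-0.105,1,-0.04,-0.12,0,0,0,-0.14,1,-0.048,-0.137,0,0,0,-0.17,1,-0.051,-0.1447,0,0,0,-0.1904,1,-0.051,-0.1447,0,0,0,-0.1904,1,-0.051,-0.1447,0.03,0,0,-0.1904,1,-0.051,-0.1447,0.06,0,0,-0.1904,1,-0.051,-0.1447,0.06,0,0,-0.1904,1,-0.051,-0.1447,0.06,0,0,-0.1904,1]
}}

```text
time_s: 20.47
position: [0.4785, -0.2999, 0.0724]
tool_rot: [[-0.988, 0.153, -0.001], [0.153, 0.988, 0.001], [0.001, 0.001, -1.0]]
ft_force: [0.3, 0.7, -0.3]
grip_width: 0.0589
```

```bash
python3 to.py .4786 -.3018 .0405 81.6; python3 look.py j scene top;python3 -c "
import cv2
b=cv2.imread('pics/scene_j.png');cv2.imwrite('pics/j1.png',cv2.resize(b[90:210,125:275],None,fx=5,fy=5))"
```

```text
phi 81.23 d -0.0005 -0.0025 0.0425 az -0.0021
20.4667 [ 0.4785 -0.2999  0.0724] [ 0.3  0.7 -0.3] 0.0589
```

View pics/j1.png

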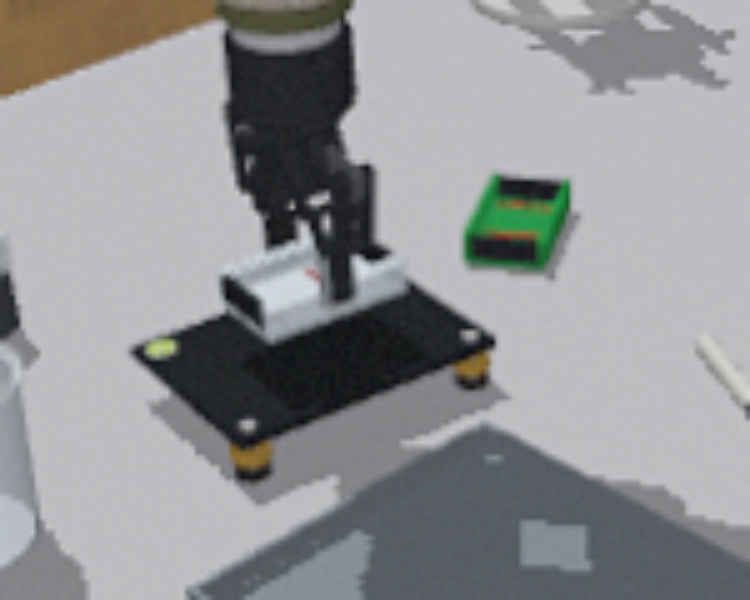

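Emit:
{"method": "jog_arm", "body": {
  "deltas": [-0.0005,-0.0022,0.02,0,0,-0.0021,1,-0.0005,-0.0022,0.034,0,0,-0.0021,1,-0.0005,-0.0022,0.041,0,0,-0.0021,1,-0.0005,-0.0022,0.041,0,0,-0.0021,1,-0.0005,-0.0022,0.041,0,0,-0.0021,1]
}}

```text
time_s: 20.98
position: [0.4788, -0.3023, 0.0417]
tool_rot: [[-0.989, 0.145, 0.0], [0.145, 0.989, -0.0], [-0.0, -0.0, -1.0]]
ft_force: [0.4, 0.3, -0.5]
grip_width: 0.0591
```

Emit:
{"method": "jog_arm", "body": {
  "deltas": [0,0,0.0012,0,0,0,1,0,0,0.0012,0,0,0,1,0,0,0.0012,0,0,0,1]
}}

```text
time_s: 21.23
position: [0.4788, -0.3024, 0.0409]
tool_rot: [[-0.989, 0.145, 0.0], [0.145, 0.989, -0.0], [-0.0, -0.0, -1.0]]
ft_force: [0.6, 0.3, -1.2]
grip_width: 0.0587
```

Emit:
{"method": "jog_arm", "body": {
  "deltas": [0,0,0.0012,0,0,0,1,0,0,0.0012,0,0,0,1,0,0,0.0012,0,0,0,1]
}}

```text
time_s: 21.48
position: [0.4786, -0.3023, 0.0396]
tool_rot: [[-0.989, 0.145, -0.0], [0.145, 0.989, 0.0], [0.0, -0.0, -1.0]]
ft_force: [-0.6, 0.1, -0.5]
grip_width: 0.0591
```

Touching or within ~0.5 mm; release and rise.

Emit:
{"method": "jog_arm", "body": {
  "deltas": [0,0,0.0005,0,0,0,1,0,0,0.0005,0,0,0,-0.5,0,0,0.0005,0,0,0,-0.8,0,0,0.0005,0,0,0,-1,0,0,0.0005,0,0,0,-1,0,0,0.0005,0,0,0,-1,0,0,-0.04,0,0,0,-1,0,0,-0.1,0,0,0,-1,0,0,-0.16,0,0,0,-1,0,0,-0.215,0,0,0,-1,0,0,-0.235,0,0,0,-1]
}}

```text
time_s: 22.4
position: [0.4794, -0.3029, 0.2211]
tool_rot: [[-0.989, 0.145, 0.005], [0.145, 0.989, -0.005], [-0.006, -0.004, -1.0]]
ft_force: [1.4, 0.6, 0.1]
grip_width: 0.0852
```

```bash
python3 to.py .4786 0.05 .216 0; python3 look.py k scene;cat > o3.py <<'E'
import sys
from o1 import *
t=sys.argv[1]
cs=[(box(.4786,-.3018,-8.4,.19,.14,.035),(255,255,0)),(box(.4786,-.3018,-8.4,.1,.06,.059),(255,0,255))]
draw('scene',f'pics/scene_{t}.png',cs,(125,110,275,220),5,'pics/k1.png')
E
python3 o3.py k
```

```text
phi 81.66 d 0.0693 0.4654 0.0069 az 0.4537
22.4 [ 0.4794 -0.3029  0.2211] [1.4 0.6 0.1] 0.0852
```

View pics/k1.png

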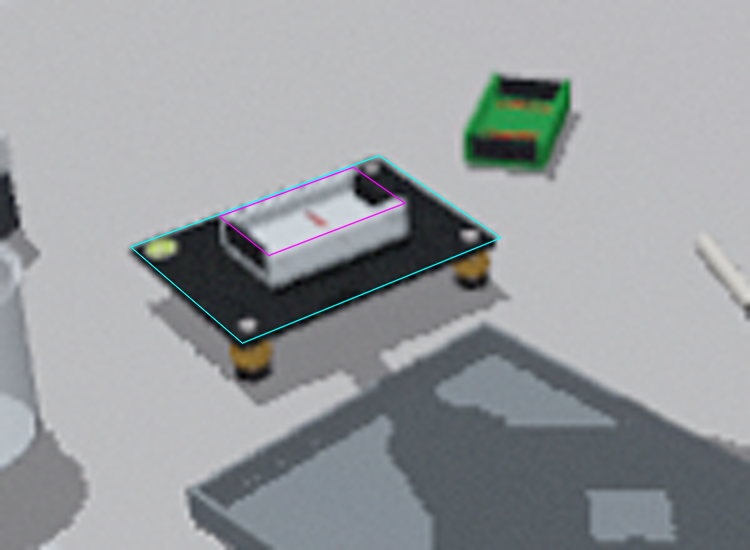

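Emit:
{"method": "jog_arm", "body": {
  "deltas": [0,0.03,0,0,0,0.035,-1,0,0.08,0,0,0,0.07,-1,0,0.13,0,0,0,0.105,-1,0,0.18,0,0,0,0.14,-1,0,0.23,0,0,0,0.175,-1,0,0.28,0,0,0,0.21,-1,0,0.33,0,0,0,0.245,-1,0,0.38,0,0,0,0.28,-1,0,0.43,0,0,0,0.315,-1,0,0.48,0,0,0,0.35,-1,0,0.53,0,0,0,0.385,-1,0,0.58,0,0,0,0.42,-1]
}}

```text
time_s: 23.45
position: [0.5416, 0.1301, 0.2156]
tool_rot: [[-0.1, 0.995, -0.0], [0.995, 0.1, -0.0], [-0.0, -0.0, -1.0]]
ft_force: [0.6, -0.6, -0.1]
grip_width: 0.0853
```

```bash
python3 to.py .5628 .2945 .222 0; python3 look.py l scene top; cat > o4.py <<'E'
from o1 import *
cs=V((.3947,.3169),(.4796,.305),(.5628,.2945),.003)+[(box(.4793,.3058,-7.5,.26,.13,.003),(255,255,0))]
draw('top','pics/top_l.png',cs,(95,120,225,260),4,'pics/l_t.png')
cs=[(box(.4786,-.3018,-8.4,.19,.14,.035),(255,255,0)),(box(.4786,-.3018,-8.4,.1,.06,.059),(255,0,255))]
draw('top','pics/top_l.png',cs,(340,140,430,260),5,'pics/l_l.png')
E
python3 o4.py
```

```text
phi 5.75 d 0.2153 0.0501 -0.0086 az 0.0319
23.45 [0.5416 0.1301 0.2156] [ 0.6 -0.6 -0.1] 0.0853
```

View pics/l_t.png

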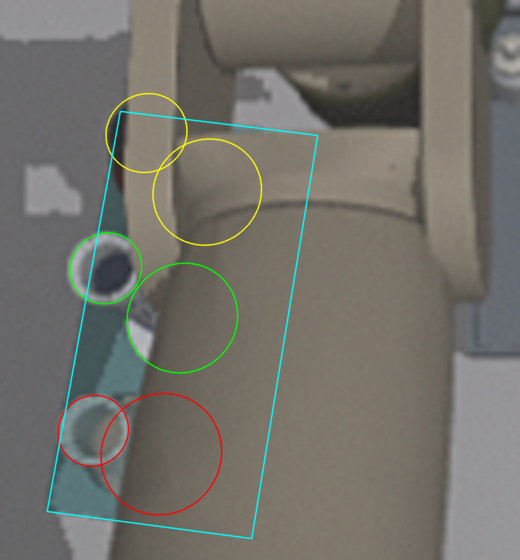

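View pics/l_l.png

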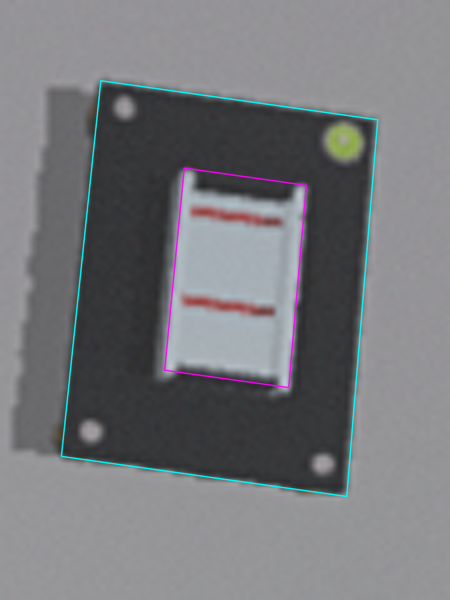

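Emit:
{"method": "jog_arm", "body": {
  "deltas": [0.04,0.01,-0.0086,0,0,0.015,-1,0.08,0.02,-0.0086,0,0,0.0319,-1,0.12,0.03,-0.0086,0,0,0.0319,-1,0.16,0.04,-0.0086,0,0,0.0319,-1,0.195,0.046,-0.0086,0,0,0.0319,-1,0.2153,0.0501,-0.0086,0,0,0.0319,-0.6,0.2153,0.0501,-0.0086,0,0,0.0319,-0.6,0.2153,0.0501,0.03,0,0,0.0319,-0.6,0.2153,0.0501,0.06,0,0,0.0319,-0.6,0.2153,0.0501,0.09,0,0,0.0319,-0.6,0.2153,0.0501,0.09,0,0,0.0319,-0.6,0.2153,0.0501,0.09,0,0,0.0319,-0.6]
}}

```text
time_s: 24.55
position: [0.562, 0.2916, 0.1479]
tool_rot: [[-0.005, 1.0, -0.002], [1.0, 0.005, -0.001], [-0.001, -0.002, -1.0]]
ft_force: [0.3, -0.1, 1.2]
grip_width: 0.0684
```

```bash
python3 to.py .5628 .2945 .1245 0
```

```text
phi 0.29 d 0.0039 0.001 0.0313 az 0.0016
```

Emit:
{"method": "jog_arm", "body": {
  "deltas": [0.0039,0.001,0,0,0,0.0016,-0.6,0.0039,0.001,0.02,0,0,0.0016,-0.6,0.0039,0.001,0.03,0,0,0.0016,-0.6,0.0039,0.001,0.03,0,0,0.0016,-0.6,0.0039,0.001,0.03,0,0,0.0016,1,0.0039,0.001,0.03,0,0,0.0016,1,0.0039,0.001,0.03,0,0,0.0016,1,0.0039,0.001,0.03,0,0,0.0016,1,0.0039,0.001,0.03,0,0,0.0016,1,0.0039,0.001,0.03,0,0,0.0016,1]
}}

```text
time_s: 25.38
position: [0.5632, 0.2958, 0.1272]
tool_rot: [[-0.001, 1.0, 0.002], [1.0, 0.001, 0.001], [0.001, 0.002, -1.0]]
ft_force: [-1.0, -0.1, 6.0]
grip_width: 0.0445
```

Emit:
{"method": "jog_arm", "body": {
  "deltas": [0,0,-0.01,0,0,0,1,0,0,-0.03,0,0,0,1,0,0,-0.055,0,0,0,1,-0.01,-0.002,-0.067,0,0,0,1,-0.04,-0.01,-0.067,0,0,0,1,-0.08,-0.02,-0.067,0,0,0,1,-0.12,-0.03,-0.067,0,0,0,1,-0.16,-0.04,-0.067,0,0,0,1,-0.2,-0.05,-0.067,0,0,0,1,-0.24,-0.06,-0.067,0,0,0,1,-0.28,-0.073,-0.067,0,0,0,1,-0.32,-0.073,-0.067,0,0,0,1]
}}

```text
time_s: 26.38
position: [0.5061, 0.0541, 0.1762]
tool_rot: [[-0.001, 1.0, -0.001], [1.0, 0.001, 0.0], [0.0, -0.001, -1.0]]
ft_force: [1.5, 0.6, -2.6]
grip_width: 0.0445
```

Emit:
{"method": "jog_arm", "body": {
  "deltas": [-0.04,0,0,0,0,0,1,-0.08,0,0,0,0,0,1,-0.12,0,0,0,0,0,1,-0.16,0,0,0,0,0,1,-0.195,0,0,0,0,0,1,-0.215,0,0,0,0,0,1,-0.22,0,0,0,0,0,1,-0.22,0,0.02,0,0,0,1,-0.22,0,0.04,0,0,0,1,-0.22,0,0.055,0,0,0,1,-0.22,0,0.06,0,0,0,1,-0.22,0,0.06,0,0,0,1]
}}

```text
time_s: 27.38
position: [0.5077, -0.1088, 0.1305]
tool_rot: [[-0.001, 1.0, -0.002], [1.0, 0.001, 0.001], [0.001, -0.002, -1.0]]
ft_force: [0.3, 0.2, -2.5]
grip_width: 0.0444
```

```bash
python3 to.py .5085 -.109 .1285 0
```

```text
phi 0.05 d -0.0003 0.001 0.0026 az 0.0003
```

Lower in small steps until the weight goes off.

Emit:
{"method": "jog_arm", "body": {
  "deltas": [0,0.001,0.001,0,0,0,1,0,0.001,0.002,0,0,0,1,0,0.001,0.002,0,0,0,1,0,0.001,0.002,0,0,0,1]
}}

```text
time_s: 27.72
position: [0.5092, -0.1094, 0.1301]
tool_rot: [[-0.001, 1.0, 0.001], [1.0, 0.001, -0.0], [-0.0, 0.001, -1.0]]
ft_force: [-0.1, 0.0, -3.3]
grip_width: 0.0445
```

Emit:
{"method": "jog_arm", "body": {
  "deltas": [0,0,0.0015,0,0,0,1,0,0,0.0015,0,0,0,1,0,0,0.0015,0,0,0,1]
}}

```text
time_s: 27.97
position: [0.509, -0.1094, 0.1286]
tool_rot: [[-0.0, 1.0, 0.0], [1.0, 0.0, -0.0], [-0.0, 0.0, -1.0]]
ft_force: [0.6, 0.8, -2.6]
grip_width: 0.0447
```

Emit:
{"method": "jog_arm", "body": {
  "deltas": [0,0,0.001,0,0,0,1,0,0,0.001,0,0,0,1,0,0,0.001,0,0,0,1]
}}

```text
time_s: 28.22
position: [0.5091, -0.1095, 0.1282]
tool_rot: [[-0.0, 1.0, 0.001], [1.0, 0.0, -0.0], [-0.0, 0.001, -1.0]]
ft_force: [-2.6, 0.7, 3.1]
grip_width: 0.0444
```

Emit:
{"method": "jog_arm", "body": {
  "deltas": [0,0,0,0,0,0,0,0,0,0,0,0,0,-1,0,0,0,0,0,0,-1,0,0,0,0,0,0,-1,0,0,-0.04,0,0,0,-1,0,0,-0.08,0,0,0,-1,0,0,-0.12,0,0,0,-1,0.05,0,-0.12,0,0,0,-1,0.1,-0.005,-0.12,0,0,0,-1,0.15,-0.01,-0.12,0,0,0,-1,0.2,-0.015,-0.12,0,0,0,-1,0.25,-0.02,-0.12,0,0,0,-1]
}}

```text
time_s: 29.22
position: [0.4935, 0.0797, 0.2177]
tool_rot: [[-0.0, 1.0, 0.0], [1.0, 0.0, 0.0], [0.0, 0.0, -1.0]]
ft_force: [0.6, 0.3, 0.2]
grip_width: 0.0855
```

```bash
python3 to.py .4796 .305 .22 0; python3 look.py m scene top; cat > o5.py <<'E'
import sys
from o1 import *
t=sys.argv[1]
cs=V((.5115,.0562),(.5095,-.027),(.508,-.1095),.004)
draw('top',f'pics/top_{t}.png',cs,(200,110,350,220),5,f'pics/{t}_t.png')
draw('scene',f'pics/scene_{t}.png',cs,(145,140,300,260),5,f'pics/{t}_s.png')
E
python3 o5.py m
```

```text
phi 0.0 d 0.3004 -0.0185 -0.003 az 0.0
29.2167 [0.4935 0.0797 0.2177] [0.6 0.3 0.2] 0.0855
```

View pics/m_t.png

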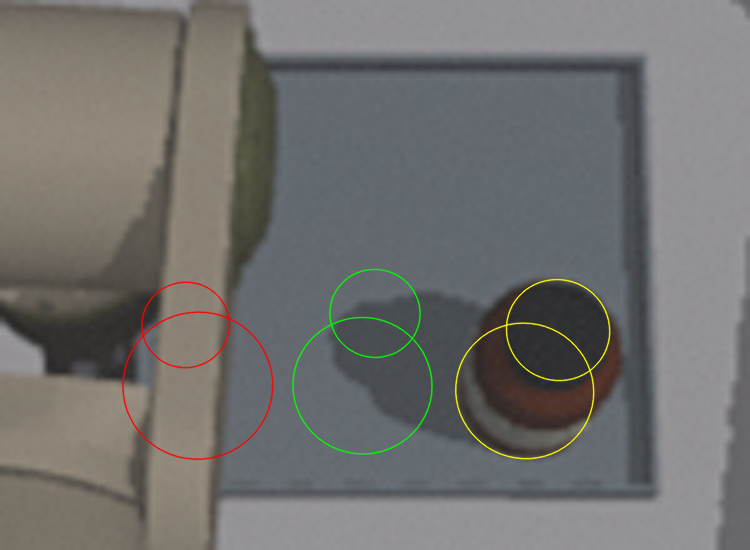

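View pics/m_s.png

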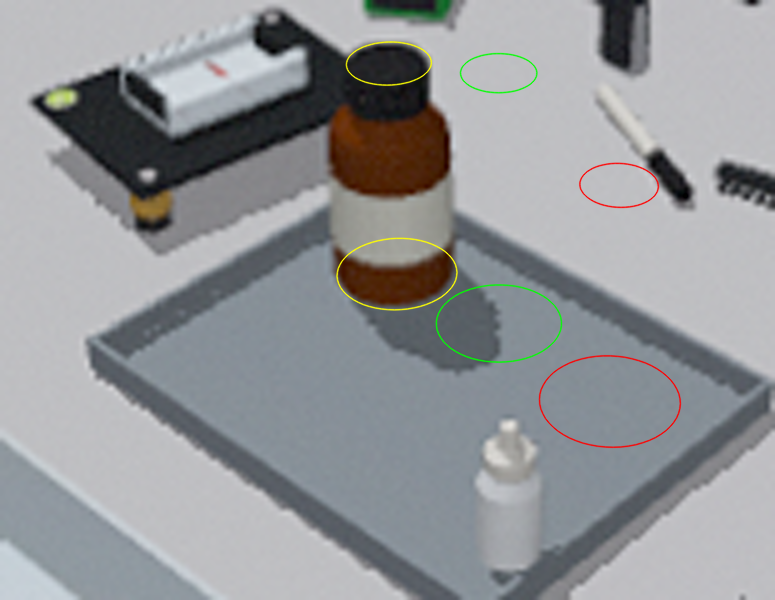

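```bash
cat > cmp.py <<'E'
import sys
from h import *
t=sys.argv[1]; which=sys.argv[2:]
bx={'bottle':((295,162,327,204),(197,145,240,200)),'cyl':((256,160,290,203),(228,146,262,215)),'flask':((223,162,257,203),(248,168,285,230))}
for w in which:
    for n,b in zip(('top','scene'),bx[w]):
        a=cv2.imread(f'pics/{n}0.png').astype(np.float32); m=cv2.imread(f'pics/{n}_{t}.png').astype(np.float32)
        u0,v0,u1,v1=b; k=8
        A=cv2.resize(a[v0:v1,u0:u1],None,fx=k,fy=k,interpolation=cv2.INTER_CUBIC)
        M=cv2.resize(m[v0-5:v1+5,u0-5:u1+5],None,fx=k,fy=k,interpolation=cv2.INTER_CUBIC)
        r=cv2.matchTemplate(M,A,cv2.TM_CCOEFF_NORMED); _,mx,_,l=cv2.minMaxLoc(r)
        print(w,n,'shift px',l[0]/k-5,l[1]/k-5,'score',round(mx,3))
E
python3 cmp.py m bottle
```

```text
bottle top shift px 0.125 1.125 score 0.981
bottle scene shift px 0.75 -0.25 score 0.913
```

Emit:
{"method": "jog_arm", "body": {
  "deltas": [0.05,-0.003,-0.003,0,0,0,-1,0.1,-0.006,-0.003,0,0,0,-1,0.15,-0.01,-0.003,0,0,0,-1,0.2,-0.013,-0.003,0,0,0,-1,0.25,-0.016,-0.003,0,0,0,-0.6,0.285,-0.0185,-0.003,0,0,0,-0.6,0.3,-0.0185,-0.003,0,0,0,-0.6,0.3,-0.0185,-0.003,0,0,0,-0.6,0.3,-0.0185,0.03,0,0,0,-0.6,0.3,-0.0185,0.06,0,0,0,-0.6,0.3,-0.0185,0.08,0,0,0,-0.6,0.3,-0.0185,0.08,0,0,0,-0.6]
}}

```text
time_s: 30.32
position: [0.4792, 0.3008, 0.1548]
tool_rot: [[0.001, 1.0, -0.006], [1.0, -0.001, -0.003], [-0.003, -0.006, -1.0]]
ft_force: [0.3, 0.4, -1.3]
grip_width: 0.0685
```

```bash
python3 to.py .4796 .305 .1335 0
```

```text
phi -0.08 d 0.0056 0.0005 0.0283 az -0.0004
```

Emit:
{"method": "jog_arm", "body": {
  "deltas": [0.002,0.0005,0.015,0,0,0,-0.6,0.002,0.0005,0.024,0,0,0,-0.6,0.002,0.0005,0.024,0,0,0,-0.6,0.002,0.0005,0.024,0,0,0,-0.6]
}}

```text
time_s: 30.65
position: [0.4807, 0.304, 0.1403]
tool_rot: [[0.0, 1.0, 0.0], [1.0, -0.0, -0.0], [-0.0, 0.0, -1.0]]
ft_force: [-0.7, 0.1, -0.3]
grip_width: 0.0685
```

Emit:
{"method": "jog_arm", "body": {
  "deltas": [0.0013,-0.001,0.0075,0,0,0,-0.6,0.0013,-0.001,0.0075,0,0,0,-0.6,0.0013,-0.001,0.0075,0,0,0,1,0.0013,-0.001,0.0075,0,0,0,1,0.0013,-0.001,0.0075,0,0,0,1,0.0013,-0.001,0.0075,0,0,0,1,0.0013,-0.001,0.0075,0,0,0,1,0.0013,-0.001,0.0075,0,0,0,1,0.0013,-0.001,0.0075,0,0,0,1],
  "grip_force": 30
}}

```text
time_s: 31.4
position: [0.4798, 0.3056, 0.1345]
tool_rot: [[-0.0, 1.0, 0.001], [1.0, 0.0, 0.0], [0.0, 0.001, -1.0]]
ft_force: [-0.7, -0.2, 4.1]
grip_width: 0.0381
```

Emit:
{"method": "jog_arm", "body": {
  "deltas": [0,0,-0.01,0,0,0,1,0,0,-0.03,0,0,0,1,0,0,-0.055,0,0,0,1,-0.01,0.001,-0.067,0,0,0,1,-0.04,0.004,-0.067,0,0,0,1,-0.08,0.0075,-0.067,0,0,0,1,-0.12,0.0114,-0.067,0,0,0,1,-0.16,0.0152,-0.067,0,0,0,1,-0.2,0.019,-0.067,0,0,0,1,-0.24,0.023,-0.067,0,0,0,1,-0.28,0.0266,-0.067,0,0,0,1,-0.32,0.0304,-0.067,0,0,0,1]
}}

```text
time_s: 32.4
position: [0.502, 0.0637, 0.1843]
tool_rot: [[-0.0, 1.0, -0.001], [1.0, 0.0, -0.0], [-0.0, -0.001, -1.0]]
ft_force: [0.8, 0.0, -1.5]
grip_width: 0.0374
```

Emit:
{"method": "jog_arm", "body": {
  "deltas": [-0.04,0.0038,0,0,0,0,1,-0.08,0.0076,0,0,0,0,1,-0.11,0.0108,0,0,0,0,1,-0.1241,0.0108,0,0,0,0,1,-0.1241,0.0108,0,0,0,0,1,-0.1241,0.0108,0.02,0,0,0,1,-0.1241,0.0108,0.04,0,0,0,1,-0.1241,0.0108,0.055,0,0,0,1,-0.1241,0.0108,0.062,0,0,0,1,-0.1241,0.0108,0.062,0,0,0,1,-0.1241,0.0108,0.062,0,0,0,1]
}}

```text
time_s: 33.32
position: [0.5107, -0.0269, 0.1382]
tool_rot: [[-0.001, 1.0, 0.0], [1.0, 0.001, 0.0], [0.0, 0.0, -1.0]]
ft_force: [0.2, 0.1, -0.6]
grip_width: 0.0374
```

```bash
python3 to.py .5107 -.0275 .1357 0
```

```text
phi 0.08 d -0.0008 -0.0 0.0033 az 0.0004
```

Emit:
{"method": "jog_arm", "body": {
  "deltas": [-0.0005,0.0005,0.0015,0,0,0,1,-0.0005,0.0005,0.0028,0,0,0,1,-0.0005,0.0005,0.0028,0,0,0,1,-0.0005,0.0005,0.0028,0,0,0,1]
}}

```text
time_s: 33.65
position: [0.5111, -0.0279, 0.136]
tool_rot: [[-0.0, 1.0, 0.0], [1.0, 0.0, -0.0], [-0.0, 0.0, -1.0]]
ft_force: [0.0, 0.7, -0.3]
grip_width: 0.0378
```

Emit:
{"method": "jog_arm", "body": {
  "deltas": [0,0,0.001,0,0,0,1,0,0,0.001,0,0,0,1,0,0,0.001,0,0,0,1]
}}

```text
time_s: 33.9
position: [0.5113, -0.028, 0.1355]
tool_rot: [[-0.0, 1.0, 0.001], [1.0, 0.0, -0.0], [-0.0, 0.001, -1.0]]
ft_force: [0.8, 0.4, 4.5]
grip_width: 0.0379
```

Emit:
{"method": "jog_arm", "body": {
  "deltas": [0,0,0,0,0,0,0,0,0,0,0,0,0,-1,0,0,0,0,0,0,-1,0,0,0,0,0,0,-1,0,0,-0.04,0,0,0,-1,0,0,-0.08,0,0,0,-1,0,0,-0.11,0,0,0,-1,0.05,-0.01,-0.11,0,0,0,-1,0.1,-0.03,-0.11,0,0,0,-1,0.15,-0.05,-0.11,0,0,0,-1,0.2,-0.065,-0.11,0,0,0,-1,0.25,-0.085,-0.11,0,0,0,-1]
}}

```text
time_s: 34.9
position: [0.4465, 0.161, 0.2175]
tool_rot: [[0.0, 1.0, 0.0], [1.0, -0.0, 0.0], [0.0, 0.0, -1.0]]
ft_force: [0.5, -0.0, -0.0]
grip_width: 0.0856
```

```bash
python3 to.py .3947 .3169 .215 0; python3 look.py n scene top; python3 cmp.py n bottle cyl
```

```text
phi -0.01 d 0.2078 -0.0691 0.0034 az -0.0001
34.9 [0.4465 0.161  0.2175] [ 0.5 -0.  -0. ] 0.0856
bottle top shift px 0.125 1.125 score 0.981
bottle scene shift px 0.625 -0.25 score 0.915
cyl top shift px 0.25 -0.25 score 0.857
cyl scene shift px 0.125 -0.125 score 0.921
```

View pics/scene_n.png

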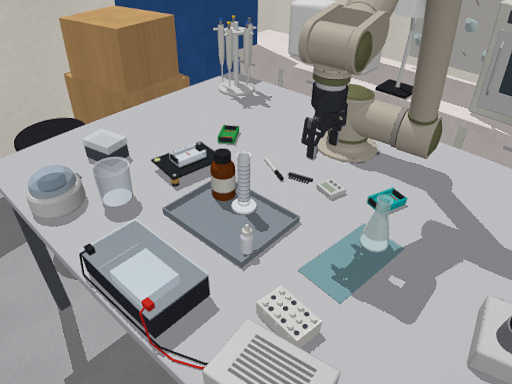

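Emit:
{"method": "jog_arm", "body": {
  "deltas": [0.04,-0.013,0,0,0,0,-1,0.08,-0.027,0,0,0,0,-1,0.12,-0.04,0,0,0,0,-1,0.16,-0.053,0,0,0,0,-1,0.19,-0.064,0,0,0,0,-1,0.206,-0.069,0,0,0,0,-1,0.206,-0.069,0,0,0,0,-1,0.206,-0.069,0.03,0,0,0,-1,0.206,-0.069,0.06,0,0,0,-1,0.206,-0.069,0.1,0,0,0,-1,0.206,-0.069,0.12,0,0,0,-1,0.206,-0.069,0.12,0,0,0,-1]
}}

```text
time_s: 36.0
position: [0.3946, 0.3122, 0.1246]
tool_rot: [[0.001, 1.0, -0.006], [1.0, -0.001, -0.003], [-0.003, -0.006, -1.0]]
ft_force: [-0.0, 0.5, -0.7]
grip_width: 0.0854
```

Emit:
{"method": "jog_arm", "body": {
  "deltas": [0,0,0.01,0,0,0,-1,0,0,0.015,0,0,0,-1,0,0,0.015,0,0,0,-1]
}}

```text
time_s: 36.25
position: [0.3958, 0.3138, 0.1164]
tool_rot: [[-0.0, 1.0, 0.0], [1.0, 0.0, 0.0], [0.0, 0.0, -1.0]]
ft_force: [0.2, -0.0, 0.2]
grip_width: 0.0852
```

```bash
python3 to.py .3947 .3169 .1115 0
```

```text
phi 0.0 d 0.0042 -0.0014 0.0066 az 0.0
```

Emit:
{"method": "jog_arm", "body": {
  "deltas": [0.0042,-0.0014,0.006,0,0,0,-1,0.0042,-0.0014,0.006,0,0,0,-1,0.0042,-0.0014,0.006,0,0,0,0,0.0042,-0.0014,0.006,0,0,0,1,0.0042,-0.0014,0.006,0,0,0,1,0.0042,-0.0014,0.006,0,0,0,1,0.0042,-0.0014,0.006,0,0,0,1,0.0042,-0.0014,0.006,0,0,0,1,0.0042,-0.0014,0.006,0,0,0,1]
}}

```text
time_s: 37.0
position: [0.3946, 0.3173, 0.1121]
tool_rot: [[-0.0, 1.0, 0.001], [1.0, 0.0, 0.0], [0.0, 0.001, -1.0]]
ft_force: [0.1, 0.3, 3.7]
grip_width: 0.0374
```

Emit:
{"method": "jog_arm", "body": {
  "deltas": [0,0,-0.01,0,0,0,1,0,0,-0.03,0,0,0,1,0,0,-0.055,0,0,0,1,-0.015,0.007,-0.067,0,0,0,1,-0.045,0.02,-0.067,0,0,0,1,-0.085,0.038,-0.067,0,0,0,1,-0.125,0.056,-0.067,0,0,0,1,-0.165,0.074,-0.067,0,0,0,1,-0.205,0.092,-0.067,0,0,0,1,-0.245,0.11,-0.067,0,0,0,1,-0.285,0.128,-0.067,0,0,0,1,-0.315,0.143,-0.067,0,0,0,1]
}}

```text
time_s: 38.0
position: [0.5021, 0.0787, 0.1622]
tool_rot: [[0.001, 1.0, -0.0], [1.0, -0.001, -0.0], [-0.0, -0.0, -1.0]]
ft_force: [1.6, 0.9, -0.9]
grip_width: 0.0369
```

Emit:
{"method": "jog_arm", "body": {
  "deltas": [-0.025,0.01,0,0,0,0,1,-0.0334,0.0138,0,0,0,0,1,-0.0334,0.0138,0,0,0,0,1,-0.0334,0.0138,0.02,0,0,0,1,-0.0334,0.0138,0.04,0,0,0,1,-0.0334,0.0138,0.055,0,0,0,1,-0.0334,0.0138,0.062,0,0,0,1,-0.0334,0.0138,0.062,0,0,0,1,-0.0334,0.0138,0.062,0,0,0,1]
}}

```text
time_s: 38.75
position: [0.5119, 0.0566, 0.1159]
tool_rot: [[-0.001, 1.0, 0.0], [1.0, 0.001, 0.0], [0.0, 0.0, -1.0]]
ft_force: [0.5, 0.1, -1.4]
grip_width: 0.037
```

```bash
python3 to.py .5122 .056 .1133 0
```

```text
phi 0.08 d -0.0008 0.0004 0.0035 az 0.0004
```

Emit:
{"method": "jog_arm", "body": {
  "deltas": [-0.0005,0,0.0015,0,0,0,1,-0.0005,0,0.003,0,0,0,1,-0.0005,0,0.003,0,0,0,1,-0.0005,0,0.003,0,0,0,1]
}}

```text
time_s: 39.08
position: [0.5121, 0.0556, 0.1135]
tool_rot: [[-0.0, 1.0, 0.0], [1.0, 0.0, -0.0], [-0.0, 0.0, -1.0]]
ft_force: [0.6, 0.7, -1.6]
grip_width: 0.0371
```

Emit:
{"method": "jog_arm", "body": {
  "deltas": [0,0,0.001,0,0,0,1,0,0,0.001,0,0,0,1,0,0,0.001,0,0,0,1]
}}

```text
time_s: 39.33
position: [0.5125, 0.0555, 0.1131]
tool_rot: [[-0.0, 1.0, 0.001], [1.0, 0.0, -0.0], [-0.0, 0.001, -1.0]]
ft_force: [0.4, 0.1, 5.7]
grip_width: 0.0369
```

Contact; release, rise, and move off towards the robot's side.

Emit:
{"method": "jog_arm", "body": {
  "deltas": [0,0,0,0,0,0,0,0,0,0,0,0,0,-1,0,0,0,0,0,0,-1,0,0,0,0,0,0,-1,0,0,-0.04,0,0,0,-1,0,0,-0.08,0,0,0,-1,0,0,-0.13,0,0,0,-1,0.05,-0.02,-0.15,0,0,0,-1,0.1,-0.04,-0.15,0,0,0,-1,0.15,-0.06,-0.15,0,0,0,-1,0.2,-0.08,-0.15,0,0,0,-1,0.25,-0.1,-0.15,0,0,0,-1]
}}

```text
time_s: 40.33
position: [0.4359, 0.2445, 0.2251]
tool_rot: [[-0.0, 1.0, 0.0], [1.0, 0.0, 0.0], [0.0, 0.0, -1.0]]
ft_force: [1.3, -0.4, 0.8]
grip_width: 0.0853
```

Emit:
{"method": "jog_arm", "body": {
  "deltas": [0.05,-0.03,0,0,0,0,-1,0.1,-0.06,0,0,0,0,-1,0.15,-0.09,0,0,0,0,-1,0.2,-0.12,0,0,0,0,-1,0.2,-0.12,0,0,0,0,-1]
}}

```text
time_s: 40.75
position: [0.3435, 0.3968, 0.2249]
tool_rot: [[-0.005, 1.0, -0.001], [1.0, 0.005, 0.001], [0.001, -0.001, -1.0]]
ft_force: [-0.3, 0.3, -0.3]
grip_width: 0.0854
```

```bash
python3 look.py p scene top; python3 cmp.py p bottle cyl flask; python3 o5.py p
```

```text
40.75 [0.3435 0.3968 0.2249] [-0.3  0.3 -0.3] 0.0854
bottle top shift px 0.125 1.125 score 0.981
bottle scene shift px 0.625 -0.25 score 0.915
cyl top shift px 0.25 -0.25 score 0.857
cyl scene shift px 0.125 -0.125 score 0.931
flask top shift px 0.25 -0.25 score 0.965
flask scene shift px -0.125 0.0 score 0.988
```

View pics/scene_p.png

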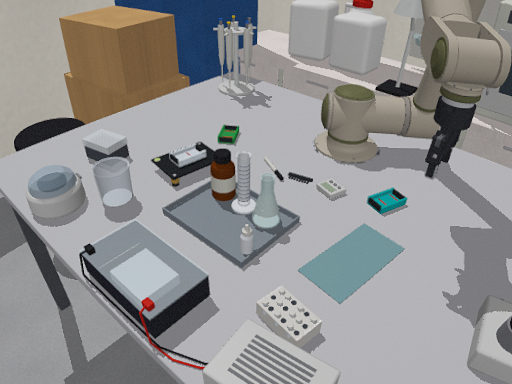

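View pics/top_p.png

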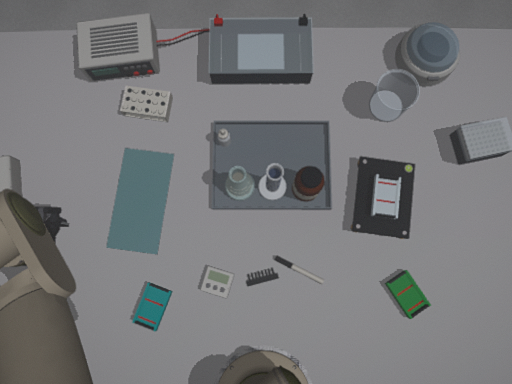

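View pics/p_t.png

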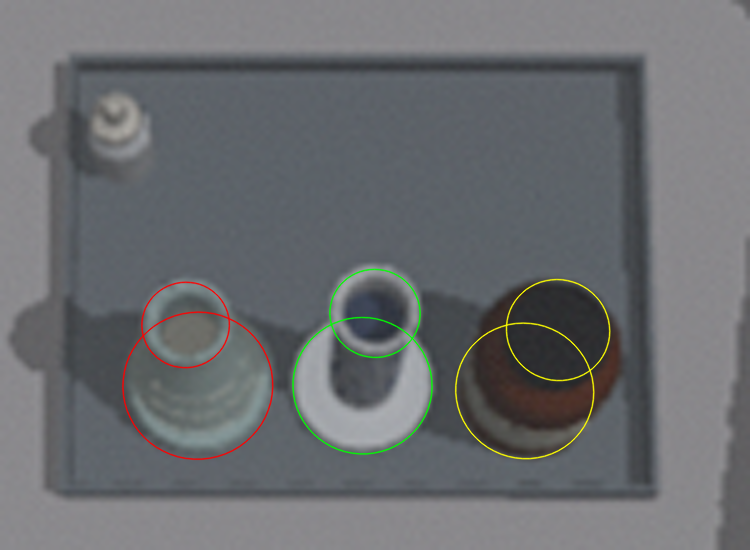

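All three vessels stand upright in the spill tray, at about (238,185), (273,183) and (308,183) px in the top view. The casting tray lies centred on the plate at (386,197), and the dropper bottle, tip beaker and tube rack have not moved. The arm is clear.

```bash
python3 -c "
from rig import close_job
print(close_job())"
```

```text
the job is handed in; nothing more can be done
None
```

The job is done and handed in at about 41 s of robot time. I stood the flask, cylinder and bottle on the mat, then set the casting tray on the levelling table. Only then did I put the bottle, cylinder and flask back in their spots in the spill tray.

- **Vessels:** All three stand upright. Compared with the first pictures, the flask and cylinder are within about 1 mm of where they stood. The bottle is off by more, about 2 to 2.5 mm towards the robot; I left it there.
- **Casting tray:** It is right way up and lined up lengthwise with the plate. Against a drawn outline of the intended spot it looks within 1 to 2 mm of the plate's centre.
- **Bystanders and arm:** The dropper bottle, tip beaker and tube rack look unmoved in the last pictures, as do the look-alikes. The arm is clear of everything. The largest force I read at the end of a move was about 6.5 N.
- **Grip readings:** The first grip on the flask's neck was redone about 6 mm higher. The finger opening read about 3 mm more than the 34 mm flask neck and cylinder tube; the grips held anyway.

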